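# Height-check sample bottles and clamp them in the decapper's bottle carrier

## Robot

A 6-joint arm with a two-finger parallel gripper is mounted at the origin on the work surface. World frame = base frame: x ahead of the robot, y to its left, z up, the work surface at z = 0. Lengths are in m, angles in rad, forces in N, time in s.
With the tool pointing down it reaches from about 0.25 to 0.725 m from the base axis. Payload 4 kg.
Tool frame: the origin (TCP) lies on the centre line of the jaws, within the pads' length; the fingertips stand 25 mm ahead of it and the grasp point (between the pads) lies 6 mm ahead of it; z points along the fingers, x is the direction in which the jaws open and shut, and the axes are right-handed (so a half turn about z gives the same grasp; the last joint's range is limited). The gripper opens to 85 mm and grips with 20 to 120 N. Pads are 22 mm wide; open, the fingers measure 114 mm over their backs; the gripper's body (76 mm by 85 mm) begins 54 mm behind the grasp point. The pads swing forward as they close: fully open they stand 13 mm farther back than shut.
Start: joints at [1.288, 0.241, 0.005, 1.335, 0, 1.571], TCP at [0.14, 0.48, 0.256] pointing down, gripper open.
Joint ranges: [-2.72, 2.72], [-1.05, 1.87], [-1.09, 1.28], [-1.99, 2.15], [-1.42, 1.44], [-3.14, 3.14]. Speed limits (rad/s): [2.79, 2.79, 3.14, 3.14, 3.14, 3.14].

## Interface

Orientations are given as a unit quaternion [x, y, z, w].
In Python, from workcell import bot, imaging, order gives the robot as it stands.
- The arm moves only by the tool carry_out, never from a script. Its argument "moves" is a list of rows, each a list of 5 numbers: the shift along the tool's x, y, z scaled (see below), then the turn about the tool's z scaled (see below), then the opening, from -1 (shut) to 1 (fully open). In form: [[tx, ty, tz, roll, hand], ...]. A call has 1 to 20 rows; each row is the pose to reach, as a shift and turn from the pose commanded when the call began, along the tool's axes at that moment; what a row does not reach only later rows make up. The controller multiplies each number of a shift by 0.1 m and each number of a turn by 90 degrees. A row lasts 1/10 s, in which the tool goes at most 50 mm and 8.59 degrees, less where a joint would pass 70% of its speed; a pose out of reach is approached as far as the arm can. A call with a number of a shift or a turn outside -1 to 1 is refused whole. A call with a gripper value outside its range is refused whole. The fingers move at their own pace and stop on an object; the grip force is fixed at half the most. Time passes only in rows, so rows that repeat a pose let the fingers close. It gives the time, the measured TCP pose, the force and the opening at its end, in the units of the state.
- bot.get_obs(): the state, without advancing time (a new reading comes with each control period).
- imaging.camera(name): name is "scene" or "top" or "wrist"; returns the picture (420x560x3 uint8, red, green, blue); there is no depth.
- imaging.camera_model(name): a dict with "fovy" (degrees; the focal length in pixels is half the picture's height over the tangent of half this angle, whatever the lens; pixels are square), "cx", "cy" (the principal point, pixels), "eye" and "rotation" of the camera in the world. Camera axes: x right, y up, looking along -z (the intrinsics and any distortion apply to the point x, -y, -z); pixel columns grow to the right and rows downward; lengths in m; the calibration is good to about 2 mm. A picture is of the moment at which its call begins: read the wrist's pose just before it. camera_model takes no time and is no camera call; for the wrist camera it gives the pose at the moment of the call.
- order.job_done(): hands the job in, once; it reports no verdict.
The state is a dict: "clock": time; "joint_pos": joint angles; "joint_vel": joint speeds; "tau": joint torques, N m; "eef_pos": TCP position; "tool_rot": TCP orientation; "ft_force": force on the tool from outside, world axes, zero at the start; "ft_torque": the same for the moment, N m; "grip_width": finger opening in m.
Only numpy, scipy, OpenCV 4.12 (cv2) and the standard library are available. Lean on these libraries where they do the work, as an engineer would, in place of code of your own. Each camera call takes 0.05 s, during which the arm holds its last target.

## Task

Load the decapper's bottle carrier: loosen its T-knob clamp and slide the bar frame fully open. Feel the height of every amber bottle against the step of the gauge block, and stand those lower than the step upright on the carrier's thick strip and those higher than the step on its thin strip, so that all caps come level. Then slide the frame back until its bars are snug against the bottles, turn the clamp fully tight, and leave the other things on the bench alone.

Things in the scene. Friction and masses are not known exactly. Their poses are not given: they have to be found in the camera images.
- tray: Bottle carrier, fixed: aluminium plate 200 (x) x 390 (y) x 12 mm. Origin: centre of its underside; x away from the robot at yaw 0. Two fixed rails along y (10 thick, 250 long, top 54 above the bench) at x = -90 and x = 0; beyond each (+x) is a row for bottles, closed by a cross bar of the sliding frame. One row's floor is the thick strip, the other's the thin one; which is which varies.
- thick_strip: Raised floor of one row: grey plastic strip 64 (x) x 244 (y) x 10 mm, fixed on the carrier's plate, its top 22 mm above the bench. Origin: centre of its underside, 12 mm above the bench; axes as the carrier's. It lies midway in the open row. Short bottles on it have their caps level with tall ones on the thin strip.
- thin_strip: Low floor of the other row: grey plastic strip 64 (x) x 244 (y) x 2 mm, its top 14 mm above the bench. Origin: centre of its underside, 12 mm above the bench; axes as the carrier's. It lies midway in the open row. Tall bottles belong on it.
- frame (a joint): Slide of the ladder-shaped steel frame, m: 0 = fully open (row gaps 68 mm), growing along the carrier's -x (gap = 68 mm - value), stop 0.030. Its two cross bars (10 thick, top 54 above the bench) push the bottles against the rails: snug at 0.020. Side bars at y = +-140 mm, top 44. Slides with 1.5 N when the clamp is loose; a tight clamp holds it against 25 N.
- frame_grip (a point): Grip point of the frame's handle: black upright plate 12 (x) x 36 (y) mm at the carrier's +y end, 32 to 86 mm above the bench; the point is on its centre line 68 mm above the bench and slides with the frame. Free for 40 mm on both sides along x.
- clamp (a joint): Angle of the clamp's T-knob, rad: 0 = fully loose, 1.4 = fully tight (stop), growing clockwise seen from above. The screw presses the frame from about 0.6 on; below that the frame is free. Takes about 0.18 N m loose, 0.28 N m at the tight end, and stays where it is left.
- clamp_grip (a point): Where to grip the T-knob at the carrier's -y end: on its vertical axis, 74 mm above the bench. Its black bar is 52 long, 14 thick and spans 56 to 86 mm above the bench. The bar's direction is the carrier's x turned by +0.7 rad (anticlockwise from above) at joint 0 and by -0.7 rad at 1.4.
- gauge_step (a point): Centre of the step of the height gauge: the flat top (36 by 44 mm) of a fixed steel block, 88 mm above the bench, with a 10 mm thick foot towards the robot. The step lies halfway between the two bottle heights.
- bottle_a: Amber bottle 48 mm across with a ribbed white cap 45 mm across, 18 mm high; about 0.11 kg, heavy at the bottom. Either short (84 mm tall with cap) or tall (92 mm), which must be felt; nothing else tells them apart. Origin: centre of its underside; z is its axis. Its cap is called bottle_a_c2 (that point: 9 mm below the top). Stands on the bench at the start; absent in some runs.
- bottle_b: Amber bottle 48 mm across with a ribbed white cap 45 mm across, 18 mm high; about 0.11 kg, heavy at the bottom. Either short (84 mm tall with cap) or tall (92 mm), which must be felt; nothing else tells them apart. Origin: centre of its underside; z is its axis. Its cap is called bottle_b_c2 (that point: 9 mm below the top). Stands on the bench at the start; absent in some runs.
- bottle_c: Amber bottle 48 mm across with a ribbed white cap 45 mm across, 18 mm high; about 0.11 kg, heavy at the bottom. Either short (84 mm tall with cap) or tall (92 mm), which must be felt; nothing else tells them apart. Origin: centre of its underside; z is its axis. Its cap is called bottle_c_c2 (that point: 9 mm below the top). Stands on the bench at the start; absent in some runs.
- bottle_d: Amber bottle 48 mm across with a ribbed white cap 45 mm across, 18 mm high; about 0.11 kg, heavy at the bottom. Either short (84 mm tall with cap) or tall (92 mm), which must be felt; nothing else tells them apart. Origin: centre of its underside; z is its axis. Its cap is called bottle_d_c2 (that point: 9 mm below the top). Stands on the bench at the start; absent in some runs.
- bottle_e: Amber bottle 48 mm across with a ribbed white cap 45 mm across, 18 mm high; about 0.11 kg, heavy at the bottom. Either short (84 mm tall with cap) or tall (92 mm), which must be felt; nothing else tells them apart. Origin: centre of its underside; z is its axis. Its cap is called bottle_e_c2 (that point: 9 mm below the top). Stands on the bench at the start; absent in some runs.
- bottle_f: Amber bottle 48 mm across with a ribbed white cap 45 mm across, 18 mm high; about 0.11 kg, heavy at the bottom. Either short (84 mm tall with cap) or tall (92 mm), which must be felt; nothing else tells them apart. Origin: centre of its underside; z is its axis. Its cap is called bottle_f_c2 (that point: 9 mm below the top). Stands on the bench at the start; absent in some runs.
- dishes: Bystander: two stacked petri dishes, 60 mm across, 28 mm high; origin: centre of its underside; leave it alone.
- timer: Bystander: white timer 50 by 70 by 22 mm lying flat; origin: centre of its underside; leave it alone.
- marker: Bystander: marker pen lying, 130 mm long along its x, 13 mm thick; origin: centre of its underside; leave it alone.
- spare_cap: Bystander: loose white cap lying on the bench, 45 mm across, 16 mm high; origin: centre of its underside; leave it alone.

How it is judged:
On the way, in this order (a step that is already met when the one before it is completed fails the run):
1. the clamp is loose and the frame slid fully open (value of joint clamp below 0.6 rad and value of joint frame below 0.006 m), for 0.2 s.
2. every bottle stands upright in its proper row, short on the thick strip and tall on the thin one, all caps level (x of bottle_a in the frame of tray between -0.085 and 0.073 m and y of bottle_a in the frame of tray between -0.112 and 0.112 m and height (world z) of bottle_a_c2 between 0.0935 and 0.1005 m and angle between each of bottle_a, bottle_b, bottle_c, bottle_d, bottle_e, bottle_f's own z axis and vertical below 0.1 rad and linear speed of each of bottle_a, bottle_b, bottle_c, bottle_d, bottle_e, bottle_f below 0.03 m/s and x of bottle_b in the frame of tray between -0.085 and 0.073 m and y of bottle_b in the frame of tray between -0.112 and 0.112 m and height (world z) of bottle_b_c2 between 0.0935 and 0.1005 m and x of bottle_c in the frame of tray between -0.085 and 0.073 m and y of bottle_c in the frame of tray between -0.112 and 0.112 m and height (world z) of bottle_c_c2 between 0.0935 and 0.1005 m and x of bottle_d in the frame of tray between -0.085 and 0.073 m and y of bottle_d in the frame of tray between -0.112 and 0.112 m and height (world z) of bottle_d_c2 between 0.0935 and 0.1005 m and x of bottle_e in the frame of tray between -0.085 and 0.073 m and y of bottle_e in the frame of tray between -0.112 and 0.112 m and height (world z) of bottle_e_c2 between 0.0935 and 0.1005 m and x of bottle_f in the frame of tray between -0.085 and 0.073 m and y of bottle_f in the frame of tray between -0.112 and 0.112 m and height (world z) of bottle_f_c2 between 0.0935 and 0.1005 m), for 0.2 s.
At the end, for the whole second after the job is handed in: every bottle stands upright (0.1 rad) and at rest in a row of the carrier (within 112 mm of its middle along the row) with its cap level: 106 mm above the bench within 3.5 mm, as short on thick and tall on thin strip give; frame snug (joint above 0.0175: under 2.5 mm of play); clamp above 1.1 rad (all of step 2 and value of joint frame above 0.0175 m and value of joint clamp above 1.1 rad and velocity of joint frame below 0.01 m/s); the robot touches nothing.
It fails at once if a bystander is pushed more than 6 cm away (distance of any of dishes, timer, marker, spare_cap from where it was at the start of the episode above 0.06 m).
It fails at once if a bystander is knocked over (angle between any of dishes, timer, marker, spare_cap's own z axis and vertical above 0.5 rad).
Of bottle_a, bottle_b, bottle_c, bottle_d, bottle_e, bottle_f only 3 to 5 are there at a start; the rules pass over those that are not, and their reading is None.
At some moment in a run one of bottle_a, bottle_b, bottle_c, bottle_d, bottle_e, bottle_f may be knocked a few centimetres aside while the robot is not near it.
It also fails if it takes over 210 s, if anything falls off the work surface, if the arm or the gripper's body presses on something with over 40 N, if the wrist force passes 120 N, or if a joint passes its speed limit or range.

## Working session

There is one attempt and no reset: what is moved stays moved. The work goes in short steps, Python scripts to look and compute and a tool call to move; the robot and the scene stay as the last step left them, time stands still between calls to the robot, and variables do not carry over. Pictures are saved under pics/ and viewed, and the job is handed in when it is done.

Besides the shell and the picture viewer there is one more tool, called after "Emit:" as name([rows], argument=value, ...), one row to a line, values as JSON. carry_out: Moves the arm, as the interface text tells. Its arguments: {"type":"object","properties":{"moves":{"type":"array","items":{"type":"array","items":{"type":"number","minimum":-1,"maximum":1}}}},"required":["moves"]}

```bash
mkdir -p pics; ls
cat > h.py <<'E'
import numpy as np, cv2
from workcell import bot, imaging, order
def snap(name,tag):
    m=imaging.camera_model(name); im=imaging.camera(name)
    cv2.imwrite(f'pics/{tag}.png',cv2.cvtColor(im,cv2.COLOR_RGB2BGR)); return im,m
E
python3 - <<'E'
from h import *
print(bot.get_obs())
for n in ['scene','top','wrist']:
    im,m=snap(n,n+'0'); print(n,im.shape,m)
E
```

```text
pics
{'clock': 0.0, 'joint_pos': array([1.28797753e+00, 2.41409665e-01, 3.69276038e-03, 1.33522142e+00,
       1.88948324e-05, 1.57079404e+00]), 'joint_vel': array([-0.0007979 , -0.00053551,  0.00072059,  0.00058998, -0.0011852 ,
        0.00039221]), 'tau': array([-1.34045174e-03, -3.72314429e+01,  2.52411819e+01,  1.69955799e-02,
       -2.27901028e-04, -4.46640144e-06]), 'eef_pos': array([0.13935847, 0.4795588 , 0.25540257]), 'tool_rot': array([ 7.99706173e-01,  6.00390614e-01, -8.62157854e-04,  6.35460446e-04]), 'ft_force': array([-0.13596323,  0.07466106, -0.28172023]), 'ft_torque': array([0.00317681, 0.01737883, 0.0009701 ]), 'grip_width': 0.08537510255565445}
scene (420, 560, 3) {'fovy': 56.92811873475011, 'cx': 275.78443171511907, 'cy': 209.97972881793837, 'eye': array([1.07629113, 0.62874373, 0.69380893]), 'rotation': array([0.1561976 , 0.42890166, 0.82937452, 0.3221546 ])}
top (420, 560, 3) {'fovy': 57.71030070402571, 'cx': 283.3500769078595, 'cy': 212.48522598717994, 'eye': array([ 0.44030808, -0.01089814,  0.98452278]), 'rotation': array([ 0.04255705, -0.04005532, -0.69663117,  0.71504509])}
wrist (420, 560, 3) {'fovy': 64.73821817403021, 'cx': 281.7017533219377, 'cy': 208.74251738454555, 'eye': array([0.07583352, 0.49774115, 0.37269642]), 'rotation': array([-0.10698396, -0.07952635,  0.59531559,  0.79235682])}
```

View pics/top0.png

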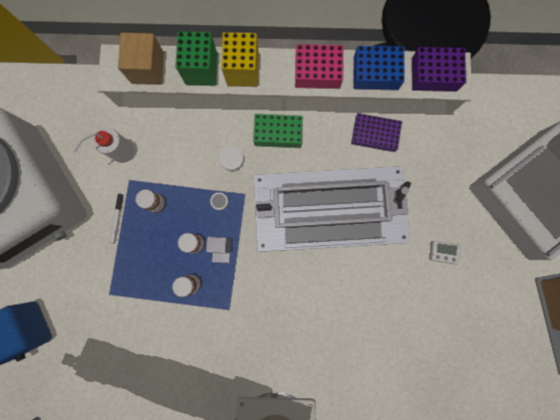

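View pics/scene0.png

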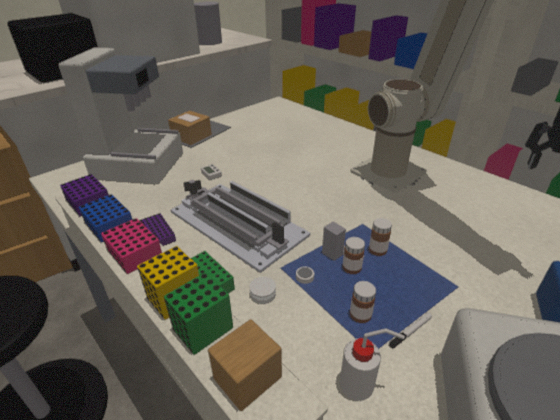

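View pics/wrist0.png

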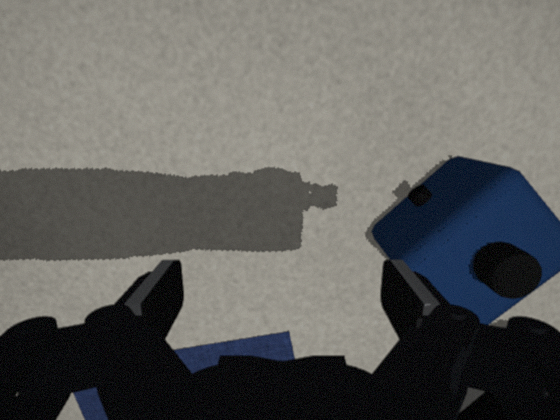

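```bash
cat >> h.py <<'E'
from scipy.spatial.transform import Rotation as R
def ray(m,px):
    f=210/np.tan(np.radians(m['fovy'])/2)
    px=np.atleast_2d(px).astype(float)
    d=np.c_[(px[:,0]-m['cx'])/f,-(px[:,1]-m['cy'])/f,-np.ones(len(px))]
    return R.from_quat(m['rotation']).apply(d)
def onplane(m,px,z):
    d=ray(m,px); return m['eye']+d*((z-m['eye'][2])/d[:,2])[:,None]
def proj(m,P):
    f=210/np.tan(np.radians(m['fovy'])/2)
    c=R.from_quat(m['rotation']).inv().apply(np.atleast_2d(P)-m['eye'])
    return np.c_[m['cx']-f*c[:,0]/c[:,2], m['cy']+f*c[:,1]/c[:,2]]
def crop(im,tag,x0,y0,x1,y1,s):
    c=cv2.resize(im[y0:y1,x0:x1],None,fx=s,fy=s,interpolation=cv2.INTER_CUBIC)
    cv2.imwrite(f'pics/{tag}.png',cv2.cvtColor(c,cv2.COLOR_RGB2BGR))
E
python3 - <<'E'
from h import *
im=cv2.cvtColor(cv2.imread('pics/top0.png'),cv2.COLOR_BGR2RGB)
crop(im,'topA',240,150,420,270,4)
crop(im,'topB',100,140,250,310,3.5)
m=imaging.camera_model('top'); s=imaging.camera_model('scene')
# rough check: caps via two views
for a,b in [((147,196),(364,289)),((188,241),(355,243)),((181,287),(382,227))]:
    d1=ray(m,a)[0];d2=ray(s,b)[0]
    A=np.c_[d1,-d2];t=np.linalg.lstsq(A,s['eye']-m['eye'],rcond=None)[0]
    p1=m['eye']+t[0]*d1;p2=s['eye']+t[1]*d2;print(p1,p2)
print(onplane(m,[(255,175),(405,167),(410,241),(258,251)],.012))
E
```

```text
[0.57741713 0.32131794 0.0828602 ] [0.57187156 0.32761684 0.08433775]
[0.47249199 0.21713954 0.08272025] [0.46863385 0.22146396 0.08367607]
[0.36503642 0.22803799 0.08078845] [0.36631701 0.22654306 0.08028655]
[[ 0.65063488  0.07029856  0.012     ]
 [ 0.6819092  -0.31951187  0.012     ]
 [ 0.48978004 -0.33010944  0.012     ]
 [ 0.45434195  0.05582433  0.012     ]]
```

View pics/topA.png

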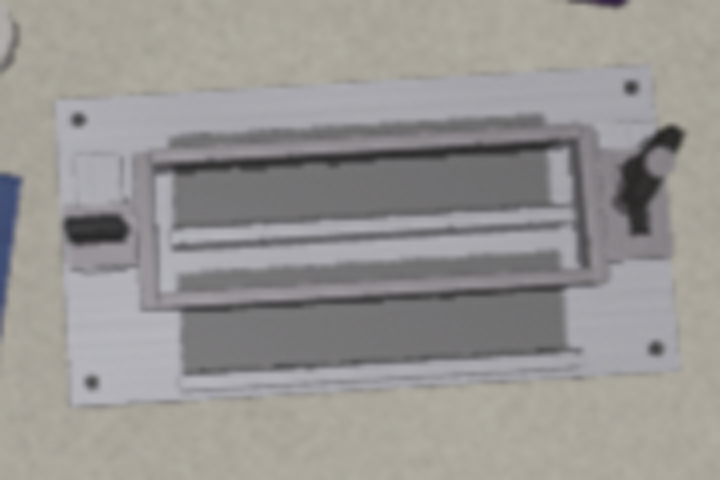

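View pics/topB.png

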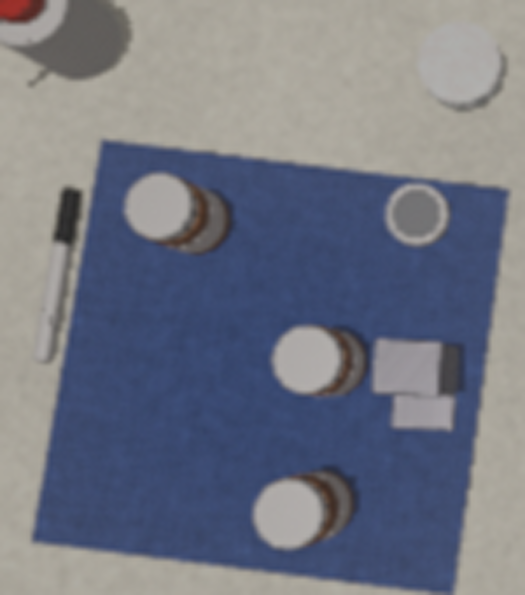

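Emit:
carry_out([
  [-0.95,0.9,-0.2,0,1],
  [-0.95,0.9,-0.2,0,1],
  [-0.95,0.9,-0.2,0,1],
  [-0.95,0.9,-0.2,0,1],
])

```text
clock: 0.55
eef_pos: [0.2005, 0.3609, 0.277]
tool_rot: [0.801, 0.599, 0.0, 0.0]
ft_force: [-0.0, -0.3, -0.4]
grip_width: 0.0856
```

Emit:
carry_out([
  [-0.95,0.9,-0.2,0,1],
  [-0.95,0.9,-0.2,0,1],
  [-0.95,0.9,-0.2,0,1],
  [-0.95,0.9,-0.2,0,1],
])

```text
clock: 0.95
eef_pos: [0.2605, 0.2456, 0.2969]
tool_rot: [0.801, 0.598, 0.001, 0.0]
ft_force: [0.5, 0.4, 0.2]
grip_width: 0.0855
```

Emit:
carry_out([
  [-0.95,0.9,-0.2,-0.23,1],
  [-0.95,0.9,-0.2,-0.23,1],
  [-0.95,0.9,-0.2,-0.23,1],
  [-0.95,0.9,-0.2,-0.23,1],
])

```text
clock: 1.35
eef_pos: [0.3204, 0.1302, 0.3165]
tool_rot: [0.679, 0.735, 0.0, 0.0]
ft_force: [-0.3, -0.0, 0.5]
grip_width: 0.0852
```

Emit:
carry_out([
  [-1,0.4,-0.2,0,1],
  [-1,0.4,-0.2,0,1],
  [-1,0.4,-0.2,0,1],
  [-1,0.4,-0.2,0,1],
])

```text
clock: 1.75
eef_pos: [0.3678, 0.0342, 0.336]
tool_rot: [0.68, 0.733, 0.0, -0.0]
ft_force: [0.1, 0.1, -0.5]
grip_width: 0.0853
```

Emit:
carry_out([
  [-1,0.4,-0.2,0,1],
  [-1,0.4,-0.2,0,1],
  [-1,0.4,-0.2,0,1],
  [-1,0.4,-0.2,0,1],
  [-1,0.4,-0.2,0,1],
])

```text
clock: 2.25
eef_pos: [0.4141, -0.0601, 0.3556]
tool_rot: [0.678, 0.735, -0.0, -0.001]
ft_force: [-0.2, 0.7, -0.7]
grip_width: 0.0852
```

Run:
```python
from h import *
print(bot.get_obs())
im,m=snap('wrist','w1'); print(m)
np.save('w1m.npy',m,allow_pickle=True)
m=imaging.camera_model('wrist');o=bot.get_obs()
print(onplane(m,[(280,210)],.012))
```

```text
{'clock': 2.25, 'joint_pos': array([-1.44787290e-01,  5.62271717e-02,  4.16982340e-02,  1.55829494e+00,
        9.45510223e-04, -2.25361162e-01]), 'joint_vel': array([ 0.01030476, -0.01224339, -0.00677797, -0.00245302, -0.00348973,
       -0.00589758]), 'tau': array([-5.06627206e-01, -2.83074671e+01,  2.61341840e+01, -6.37918222e-02,
       -2.60759942e-02,  3.65351574e-03]), 'eef_pos': array([ 0.41408653, -0.06011085,  0.35563406]), 'tool_rot': array([ 6.78053496e-01,  7.35011704e-01, -1.82597025e-04, -1.10358374e-03]), 'ft_force': array([-0.17409205,  0.66177294, -0.74807469]), 'ft_torque': array([ 0.00103794,  0.06365118, -0.01163254]), 'grip_width': 0.08522175125864925}
{'fovy': 64.73821817403021, 'cx': 281.7017533219377, 'cy': 208.74251738454555, 'eye': array([ 0.34826524, -0.06642548,  0.47295043]), 'rotation': array([-0.08910786, -0.09812013,  0.72862635,  0.67196419])}
[[ 0.47541931 -0.05760563  0.012     ]]
```

View pics/w1.png

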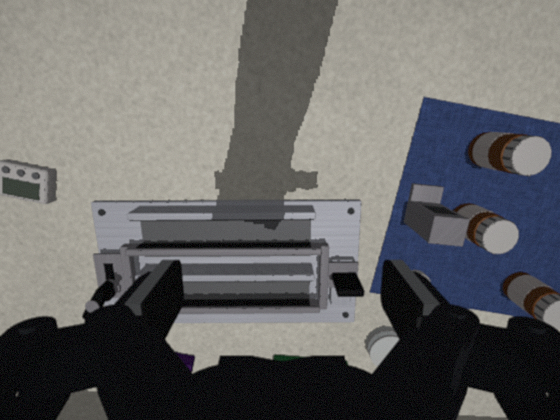

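Run:
```python
from h import *
im=cv2.cvtColor(cv2.imread('pics/w1.png'),cv2.COLOR_BGR2RGB)
m=np.load('w1m.npy',allow_pickle=True).item()
crop(im,'w1A',80,190,380,335,2.6)
print(onplane(m,[(92,202),(360,200),(358,322)],.012))
t=imaging.camera_model('top')
# top corners from crop/4
P=np.array([(55,101),(650,67),(680,369),(71,406)])/4+[240,150]
P=P-0.375
Q=onplane(t,P,.012);print(Q,Q.mean(0))
```

```text
[[ 0.4851953  -0.32697575  0.012     ]
 [ 0.45133302  0.05541244  0.012     ]
 [ 0.64964915  0.08079326  0.012     ]]
[[ 0.65085688  0.07453413  0.012     ]
 [ 0.68338019 -0.31204906  0.012     ]
 [ 0.48753139 -0.32912834  0.012     ]
 [ 0.45398473  0.05740041  0.012     ]] [ 0.56893829 -0.12731071  0.012     ]
```

View pics/w1A.png

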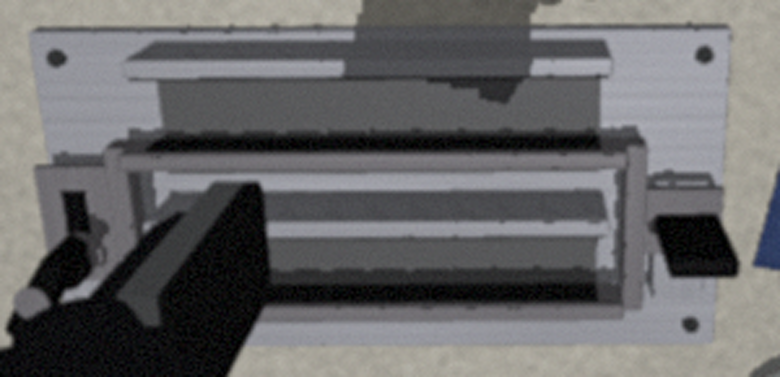

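Emit:
carry_out([
  [-1,0.4,0.2,0,1],
  [-1,0.4,0.2,0,1],
  [-1,0.4,0.2,0,1],
])

```text
clock: 2.6
eef_pos: [0.4633, -0.1596, 0.3343]
tool_rot: [0.679, 0.734, -0.001, -0.001]
ft_force: [-0.6, -0.3, -0.8]
grip_width: 0.0852
```

Emit:
carry_out([
  [-1,0.4,0.2,-0.003,1],
  [-1,0.4,0.2,-0.003,1],
  [-1,0.4,0.2,-0.003,1],
  [-1,0.4,0.2,-0.003,1],
  [-1,0.4,0.2,-0.003,1],
])

```text
clock: 3.1
eef_pos: [0.5099, -0.2531, 0.3166]
tool_rot: [0.676, 0.736, 0.0, -0.001]
ft_force: [-0.4, -0.5, 0.7]
grip_width: 0.0855
```

Run:
```python
from h import *
o=bot.get_obs();print(o['eef_pos'],o['tool_rot'],o['joint_pos'])
im,m=snap('wrist','w2'); 
np.save('w2m.npy',m,allow_pickle=True)
```

```text
[ 0.50985812 -0.25312419  0.31659976] [ 6.76464827e-01  7.36474694e-01  1.89387346e-04 -5.72206975e-04] [-4.61145347e-01  3.69494463e-01  3.38309525e-01  1.54060533e+00
  6.82085506e-04 -5.46037958e-01]
```

View pics/w2.png

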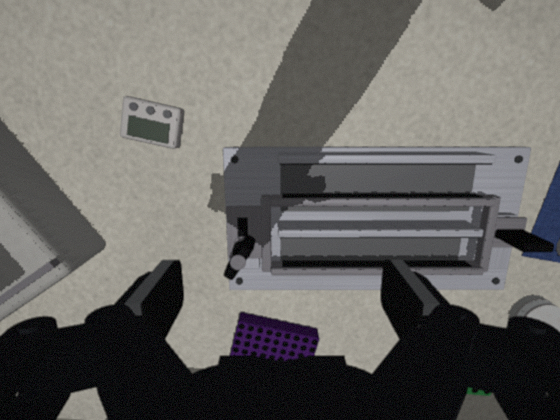

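Run:
```python
from h import *
im=cv2.cvtColor(cv2.imread('pics/w2.png'),cv2.COLOR_BGR2RGB)
g=np.clip(im.astype(float)*1.8,0,255).astype(np.uint8)
crop(g,'w2A',210,135,310,300,3.6)
crop(g,'w2B',210,140,540,300,2.4)
```

```text
(no output)
```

View pics/w2A.png

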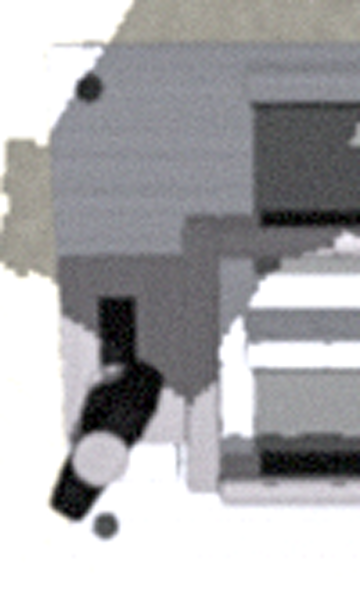

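View pics/w2B.png

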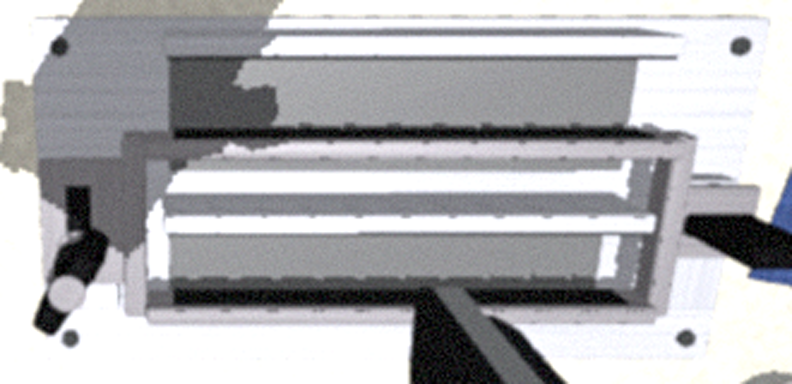

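```bash
cat >> h.py <<'E'
TC=np.array([0.569,-0.1275]);TY=0.0847
def T(p):
    p=np.atleast_2d(p)[:,:2]-TC; c,s=np.cos(TY),np.sin(TY)
    return np.c_[p[:,0]*c+p[:,1]*s,-p[:,0]*s+p[:,1]*c]
def W(p):
    p=np.atleast_2d(p);c,s=np.cos(TY),np.sin(TY)
    return np.c_[p[:,0]*c-p[:,1]*s,p[:,0]*s+p[:,1]*c]+TC
E
python3 - <<'E'
from h import *
m=np.load('w2m.npy',allow_pickle=True).item()
P=np.array([(100,460),(65,515),(140,400)])/3.6+[210,135]-.36
Q=onplane(m,P,.087);print(Q,T(Q))
B=lambda a:np.array(a)/2.4+[210,140]-.3
print('screws',T(onplane(m,B([(59,47),(740,46),(685,338),(70,338)]),.012)))
t=imaging.camera_model('top')
A=lambda a:np.array(a)/4+[240,150]-.375
print('screws top',T(onplane(t,A([(656,348),(91,383),(78,119),(631,88)]),.012)))
print('knob disc top',T(onplane(t,A([(660,160)]),.087)))
# rail tops, 54mm : mid
print('rails/bar', T(onplane(m,B([(165,33),(680,37),(165,214),(655,216),(145,325),(655,315)]),.054)))
# rail bar tops at top view
print('top: bars z54', T(onplane(t,A([(150,158),(580,128),(150,305),(600,278)]),.054)))
print('top: rails', T(onplane(t,A([(175,240),(575,212),(185,383),(580,358)]),.054)))
# handle
print('handle top view',T(onplane(t,A([(95,228)]),.086)))
# strip visible ends
print('strip1 ends @14/22',[T(onplane(m,B([(169,95),(633,95)]),z)) for z in(.014,.022)])
print('strip2 ends @14/22',[T(onplane(m,B([(170,250),(600,250)]),z)) for z in(.014,.022)])
print('top strip1',[T(onplane(t,A([(181,340),(567,320)]),z)) for z in(.014,.022)])
print('top strip2',[T(onplane(t,A([(174,195),(549,180)]),z)) for z in(.014,.022)])
E
```

```text
[[ 0.60562479 -0.29574836  0.087     ]
 [ 0.62562681 -0.30593579  0.087     ]
 [ 0.58434797 -0.2843728   0.087     ]] [[ 0.02225989 -0.17074362]
 [ 0.04132836 -0.18258667]
 [ 0.00202171 -0.15760885]]
screws [[-0.08541524 -0.18052981]
 [-0.08611016  0.1795852 ]
 [ 0.08410222  0.17955195]
 [ 0.08402276 -0.18038737]]
screws top [[-0.08404063 -0.1800529 ]
 [-0.08516872  0.1805334 ]
 [ 0.08588888  0.1800673 ]
 [ 0.08519433 -0.17991989]]
knob disc top [[ 0.02483913 -0.16941995]]
rails/bar [[-0.09706512 -0.12418221]
 [-0.09530362  0.120315  ]
 [-0.00668541 -0.1243557 ]
 [-0.00564363  0.12286131]
 [ 0.05463229 -0.13495231]
 [ 0.04894879  0.13164667]]
top: bars z54 [[ 0.04991426  0.13453138]
 [ 0.05306561 -0.13274878]
 [-0.04119148  0.13969257]
 [-0.04079453 -0.13662502]]
top: rails [[-0.00206435  0.12207261]
 [ 0.00082142 -0.12497198]
 [-0.08994983  0.12112554]
 [-0.08887835 -0.12001481]]
handle top view [[0.00390711 0.16930919]]
strip1 ends @14/22 [array([[-0.06013047, -0.12242574],
       [-0.06022048,  0.12578832]]), array([[-0.06157335, -0.12240166],
       [-0.06166165,  0.12108255]])]
strip2 ends @14/22 [array([[ 0.02831459, -0.1219143 ],
       [ 0.02831408,  0.12074529]]), array([[ 0.02518634, -0.12189996],
       [ 0.02518584,  0.11613562]])]
top strip1 [array([[-0.06133936,  0.12179583],
       [-0.06302553, -0.12453188]]), array([[-0.06180943,  0.12183931],
       [-0.06348171, -0.12245792]])]
top strip2 [array([[ 0.03211916,  0.12079334],
       [ 0.02767586, -0.1209475 ]]), array([[ 0.03087871,  0.12084509],
       [ 0.02647204, -0.11890309]])]
```

Emit:
carry_out([
  [-0.25,0.46,0.5,0.09,0],
  [-0.5,0.92,1,0.18,0],
  [-0.5,0.92,1,0.27,0],
  [-0.5,0.92,1,0.36,0],
  [-0.5,0.92,1,0.446,0],
  [-0.5,0.92,1,0.446,0],
  [-0.5,0.92,1,0.446,0],
])

```text
clock: 3.85
eef_pos: [0.6062, -0.296, 0.2179]
tool_rot: [0.888, 0.461, 0.001, 0.001]
ft_force: [0.3, 0.4, 0.4]
grip_width: 0.0426
```

Emit:
carry_out([
  [0,0,0.4,0,0],
  [0,0,0.8,0,0],
  [0,0,0.8,0,0],
  [0,0,0.8,0,0],
])

```text
clock: 4.25
eef_pos: [0.6056, -0.2967, 0.1373]
tool_rot: [0.888, 0.46, -0.0, -0.0]
ft_force: [0.2, -0.5, 0.4]
grip_width: 0.0425
```

Run:
```python
from h import *
o=bot.get_obs();print(o['eef_pos'],T(o['eef_pos']),o['tool_rot'],o['joint_pos'],o['grip_width'])
im,m=snap('wrist','w3');
```

```text
[ 0.60564303 -0.29674531  0.13726853] [[ 0.02219373 -0.17173854]] [ 8.88154160e-01  4.59545520e-01 -1.64403441e-04 -2.77242667e-04] [-4.55616548e-01  6.54773502e-01  3.36690674e-01  1.25335476e+00
  6.59244194e-05  1.60212868e-01] 0.04253857038998166
```

View pics/w3.png

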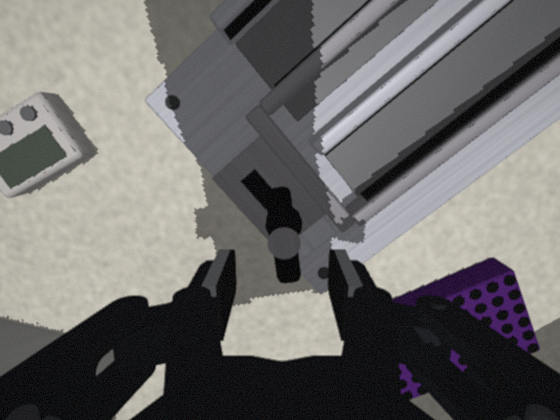

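Emit:
carry_out([
  [0,0,0.26,0,0],
  [0,0,0.52,0,0],
  [0,0,0.52,0,0],
  [0,0,0.52,0,-1],
  [0,0,0.52,0,-1],
  [0,0,0.52,0,-1],
  [0,0,0.52,0,-1],
  [0,0,0.52,0,-1],
  [0,0,0.52,0,-1],
])

```text
clock: 5.2
eef_pos: [0.6084, -0.2974, 0.0878]
tool_rot: [0.888, 0.459, 0.003, 0.002]
ft_force: [0.8, 3.4, 6.8]
grip_width: 0.0129
```

Emit:
carry_out([
  [0,0,0,-0.08,-1],
  [0,0,0,-0.16,-1],
  [0,0,0,-0.24,-1],
  [0,0,0,-0.32,-1],
  [0,0,0,-0.4,-1],
  [0,0,0,-0.48,-1],
  [0,0,0,-0.56,-1],
  [0,0,0,-0.64,-1],
  [0,0,0,-0.72,-1],
  [0,0,0,-0.8,-1],
  [0,0,0,-0.85,-1],
  [0,0,0,-0.85,-1],
  [0,0,0,-0.85,-1],
])

```text
clock: 6.5
eef_pos: [0.608, -0.2926, 0.0877]
tool_rot: [0.412, 0.911, 0.004, 0.001]
ft_force: [-0.4, 13.6, 10.9]
grip_width: 0.0128
```

Emit:
carry_out([
  [0,0,0,0,0],
  [0,0,0,0,0],
  [0,0,0,0,0],
  [0,0,-0.4,0,0],
  [0,0,-0.9,0,0],
  [0,0,-0.9,0,0],
  [0,0,-0.9,0,0],
])

```text
clock: 7.2
eef_pos: [0.6069, -0.2986, 0.1765]
tool_rot: [0.414, 0.91, -0.0, 0.002]
ft_force: [0.2, -0.6, -0.6]
grip_width: 0.0428
```

Run:
```python
from h import *
o=bot.get_obs();print(o['eef_pos'],T(o['eef_pos']),o['tool_rot'],o['joint_pos'],o['grip_width'])
im,m=snap('wrist','w4');
```

```text
[ 0.60685038 -0.29859171  0.17654219] [[ 0.02324054 -0.17368046]] [ 4.14112328e-01  9.10222713e-01 -3.17561147e-04  2.34347693e-03] [-4.57052079e-01  6.32835806e-01  4.01281182e-01  1.33453776e+00
 -4.93855116e-04 -1.17391229e+00] 0.042753040792615334
```

View pics/w4.png

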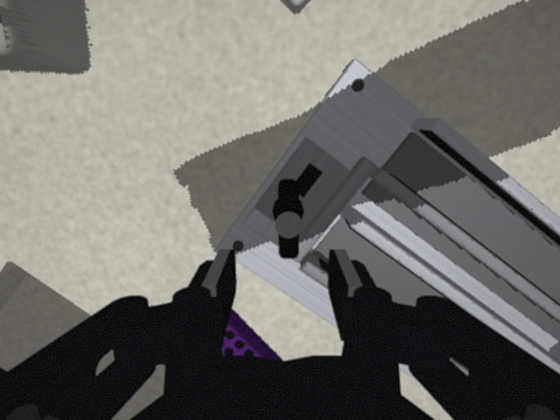

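Emit:
carry_out([
  [0.48,0.31,0,0,0],
  [0.96,0.62,0,0,0],
  [0.96,0.62,0,0,0],
])

```text
clock: 7.55
eef_pos: [0.5871, -0.18, 0.1718]
tool_rot: [0.412, 0.911, 0.0, -0.003]
ft_force: [0.4, -1.0, 0.5]
grip_width: 0.0427
```

Emit:
carry_out([
  [0.48,0.31,0,0,0],
  [0.96,0.62,0,0,0],
  [0.96,0.62,0,0,0],
])

```text
clock: 7.85
eef_pos: [0.5711, -0.0673, 0.1726]
tool_rot: [0.412, 0.911, -0.0, -0.002]
ft_force: [-0.9, 0.2, 0.1]
grip_width: 0.0429
```

Emit:
carry_out([
  [0.48,0.31,0,-0.09,0],
  [0.96,0.62,0,-0.18,0],
  [0.96,0.62,0,-0.27,0],
  [0.96,0.62,0,-0.36,0],
  [0.96,0.62,0,-0.45,0],
  [0.96,0.62,0,-0.54,0],
  [0.96,0.62,0,-0.594,0],
  [0.96,0.62,0,-0.594,0],
  [0.96,0.62,0,-0.594,0],
])

```text
clock: 8.75
eef_pos: [0.5564, 0.0413, 0.1733]
tool_rot: [-0.039, 0.999, -0.0, -0.001]
ft_force: [0.5, 0.0, 0.9]
grip_width: 0.0428
```

Run:
```python
from h import *
o=bot.get_obs();print(o['eef_pos'],T(o['eef_pos']),o['tool_rot'],o['joint_pos'],o['grip_width'])
im,m=snap('wrist','w5');
```

```text
[0.55639458 0.041303   0.17334562] [[0.00172029 0.16926426]] [-3.87034614e-02  9.99250355e-01 -2.36660041e-04 -8.45307445e-04] [ 7.43034709e-02  4.02990037e-01  1.34516992e-02  1.18296438e+00
 -4.12863364e-04 -1.57391879e+00] 0.04277412989312844
```

View pics/w5.png

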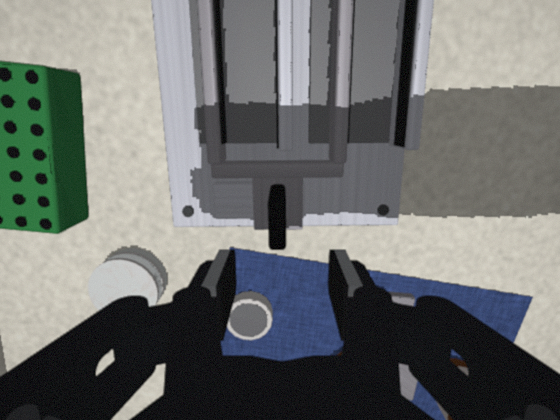

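Emit:
carry_out([
  [-0.02,0,0.45,0,0],
  [-0.02,0,0.92,0,0],
  [-0.02,0,0.92,0,0],
  [-0.02,0,0.92,0,-1],
  [-0.02,0,0.92,0,-1],
  [-0.02,0,0.92,0,-1],
  [-0.02,0,0.92,0,-1],
  [-0.02,0,0.92,0,-1],
])

```text
clock: 9.6
eef_pos: [0.5606, 0.0422, 0.0849]
tool_rot: [-0.04, 0.999, -0.0, 0.003]
ft_force: [0.7, 0.3, 6.8]
grip_width: 0.0109
```

Emit:
carry_out([
  [-0.05,0,0,0,-1],
  [-0.1,0,0,0,-1],
  [-0.15,0,0,0,-1],
  [-0.2,0,0,0,-1],
  [-0.24,0,0,0,-1],
  [-0.28,0,0,0,-1],
  [-0.3,0,0,0,-1],
  [-0.3,0,0,0,-1],
  [-0.3,0,0,0,-1],
])

```text
clock: 10.5
eef_pos: [0.5862, 0.0444, 0.0848]
tool_rot: [-0.04, 0.999, -0.0, -0.002]
ft_force: [-11.5, -1.0, 14.3]
grip_width: 0.0111
```

Emit:
carry_out([
  [-0.28,0,0,0,0],
  [-0.28,0,0,0,0],
  [-0.28,0,0,0,0],
  [-0.28,0,-0.5,0,0],
  [-0.28,0,-1,0,0],
  [-0.28,0,-1,0,0],
  [-0.28,0,-1,0,0],
])

```text
clock: 11.2
eef_pos: [0.6179, 0.0469, 0.1853]
tool_rot: [-0.04, 0.999, 0.0, 0.003]
ft_force: [0.5, -0.3, -0.4]
grip_width: 0.0425
```

Run:
```python
from h import *
o=bot.get_obs();print(o['eef_pos'],T(o['eef_pos']),o['tool_rot'],o['ft_force'])
im,m=snap('wrist','w6'); im,m=snap('top','top6'); crop(im,'top6A',100,140,420,310,2.4)
```

```text
[0.61794617 0.0469427  0.18533648] [[0.06352834 0.16967655]] [-3.98944492e-02  9.99199319e-01  1.59981599e-04  3.02134284e-03] [ 0.50451626 -0.29142055 -0.36602866]
```

View pics/w6.png

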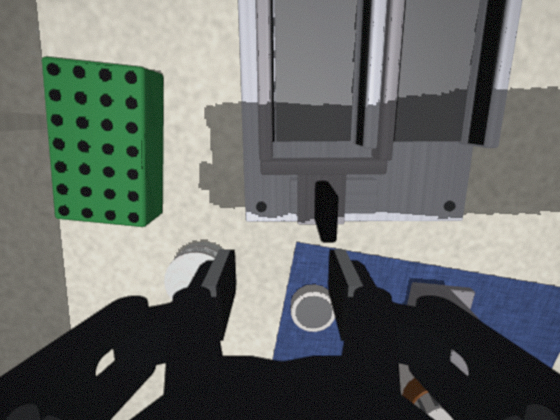

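View pics/top6A.png

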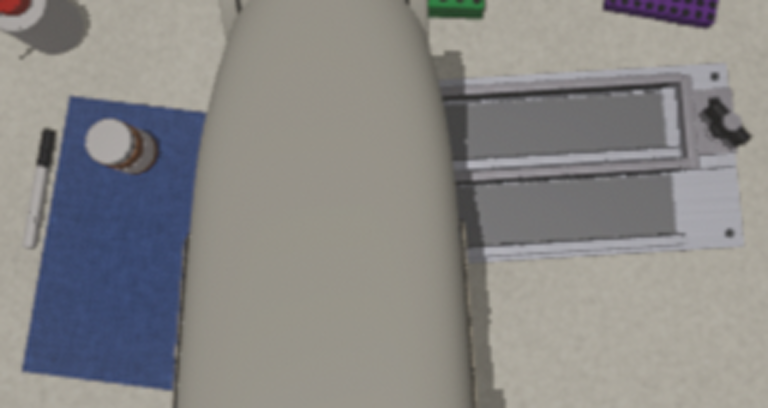

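Emit:
carry_out([
  [0.3,0.3,-0.3,0,0],
  [0.7,0.6,-0.6,0,0],
  [1,0.95,-0.7,0,0],
  [1,0.95,-0.7,0,0],
])

```text
clock: 11.7
eef_pos: [0.5061, 0.136, 0.2531]
tool_rot: [-0.042, 0.999, 0.001, -0.001]
ft_force: [0.0, -0.0, 0.1]
grip_width: 0.0427
```

Emit:
carry_out([
  [0.3,0.3,-0.2,0.09,-1],
  [0.7,0.6,-0.4,0.18,-1],
  [1,0.95,-0.7,0.27,-1],
  [1,0.95,-0.7,0.36,-1],
  [1,0.95,-0.7,0.45,-1],
  [1,0.95,-0.7,0.54,-1],
  [1,0.95,-0.7,0.63,-1],
  [1,0.95,-0.7,0.72,-1],
  [1,0.95,-0.7,0.81,-1],
  [1,0.95,-0.7,0.9,-1],
  [1,0.95,-0.7,0.996,-1],
  [1,0.95,-0.7,0.996,-1],
  [1,0.95,-0.7,0.996,-1],
])

```text
clock: 13.0
eef_pos: [0.4018, 0.2199, 0.3211]
tool_rot: [0.675, 0.738, -0.001, -0.0]
ft_force: [-0.4, -0.5, 0.5]
grip_width: -0.0
```

Run:
```python
from h import *
o=bot.get_obs();print(o['eef_pos'],o['tool_rot'],o['joint_pos'])
im,m=snap('wrist','w7'); np.save('w7m.npy',m,allow_pickle=True)
```

```text
[0.40180583 0.21988555 0.32110169] [ 6.74905840e-01  7.37902829e-01 -1.18262803e-03 -3.50498908e-04] [ 5.00785829e-01  1.39331220e-01  4.67496572e-02  1.48067963e+00
 -1.01231923e-04  4.11665199e-01]
```

View pics/w7.png

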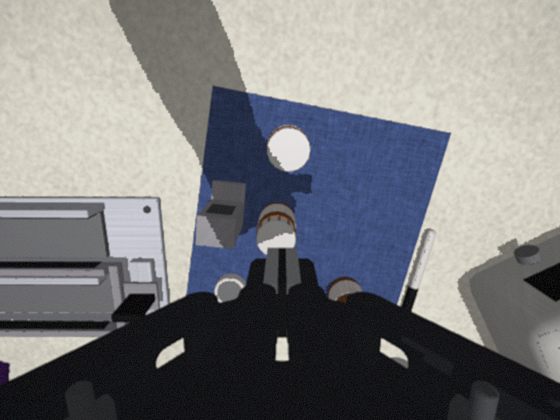

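```bash
cat >> h.py <<'E'
def caps(im,m,z=0.088,zone=None):
    """white-ish disc blobs -> fitted circle centre on plane z, radius (mm)"""
    hsv=cv2.cvtColor(im,cv2.COLOR_RGB2HSV)
    k=((hsv[...,2]>120)&(hsv[...,1]<45)).astype(np.uint8)
    k=cv2.morphologyEx(k,cv2.MORPH_OPEN,np.ones((3,3)))
    out=[]
    cs,_=cv2.findContours(k,cv2.RETR_EXTERNAL,cv2.CHAIN_APPROX_NONE)
    for c in cs:
        a=cv2.contourArea(c)
        if not 150<a<4000: continue
        h=cv2.contourArea(cv2.convexHull(c))
        (x,y),r=cv2.minEnclosingCircle(c)
        if a/h<.9: continue
        P=onplane(m,c.reshape(-1,2),z)[:,:2]
        A=np.c_[2*P,np.ones(len(P))];s=np.linalg.lstsq(A,(P**2).sum(1),rcond=None)[0]
        R_=np.sqrt(s[2]+s[0]**2+s[1]**2)
        if .015<R_<.04: out.append((round(x),round(y),s[:2].round(4),round(R_*1000,1),round(a/(np.pi*r*r),2)))
    return out
E
python3 - <<'E'
from h import *
t=imaging.camera_model('top')
im=cv2.cvtColor(cv2.imread('pics/top0.png'),cv2.COLOR_BGR2RGB)
print(*caps(im,t),sep='\n')
B=lambda a:np.array(a)/3.5+[100,140]-.36
print('eye caps',onplane(t,B([(158,207),(306,359),(289,512)]),.088))
g=onplane(t,B([(375,340),(442,340),(437,396),(372,392)]),.088);print('gauge',g,g.mean(0))
m=np.load('w7m.npy',allow_pickle=True).item()
im=cv2.cvtColor(cv2.imread('pics/w7.png'),cv2.COLOR_BGR2RGB)
print(*caps(im,m),sep='\n')
print(onplane(m,[(288,148)],.088))
crop(im,'w7A',180,170,320,310,4)
E
```

```text
eye caps [[0.56980472 0.32424824 0.088     ]
 [0.46941026 0.21783472 0.088     ]
 [0.36815852 0.22346455 0.088     ]]
gauge [[0.48334622 0.17217088 0.088     ]
 [0.48452137 0.12715107 0.088     ]
 [0.44704392 0.12885585 0.088     ]
 [0.44856422 0.1724521  0.088     ]] [0.46586893 0.15015748 0.088     ]
(394, 350, array([0.5985, 0.3758]), np.float64(15.4), 0.32)
(170, 352, array([0.6283, 0.0996]), np.float64(17.7), 0.31)
(558, 350, array([0.5816, 0.5736]), np.float64(31.6), 0.38)
(49, 280, array([ 0.5381, -0.0415]), np.float64(35.3), 0.08)
(52, 272, array([ 0.5343, -0.0368]), np.float64(36.1), 0.06)
(44, 213, array([ 0.4592, -0.0388]), np.float64(29.8), 0.1)
(288, 149, array([0.3657, 0.224 ]), np.float64(21.5), 0.88)
[[0.36492493 0.22234118 0.088     ]]
```

View pics/w7A.png

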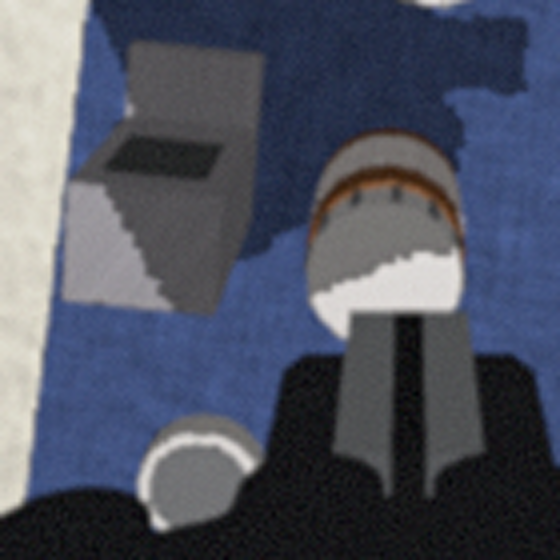

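Emit:
carry_out([
  [-0.38,0.29,0.3,0,-1],
  [-0.754,0.575,0.6,0,-1],
  [-0.754,0.575,1,0,-1],
  [-0.754,0.575,1,0,-1],
])

```text
clock: 13.45
eef_pos: [0.4622, 0.1472, 0.2158]
tool_rot: [0.676, 0.736, -0.006, -0.003]
ft_force: [-0.2, -0.0, -0.1]
grip_width: 0.0002
```

Emit:
carry_out([
  [0,0,0.4,0,-1],
  [0,0,0.8,0,-1],
  [0,0,0.95,0,-1],
  [0,0,0.95,0,-1],
  [0,0,0.95,0,-1],
])

```text
clock: 13.95
eef_pos: [0.4666, 0.1509, 0.129]
tool_rot: [0.675, 0.737, 0.001, 0.0]
ft_force: [0.1, -0.5, 0.1]
grip_width: 0.0001
```

Run:
```python
from h import *
o=bot.get_obs();print(o['eef_pos'],o['tool_rot'],o['ft_force'])
im,m=snap('wrist','w8');np.save('w8m.npy',m,allow_pickle=True)
im,m=snap('scene','s8');crop(im,'s8A',260,180,460,340,4)
```

```text
[0.46661572 0.15087898 0.12896649] [6.75385485e-01 7.37464138e-01 9.44161308e-04 4.48449303e-04] [ 0.10687606 -0.53054959  0.09947333]
```

View pics/w8.png

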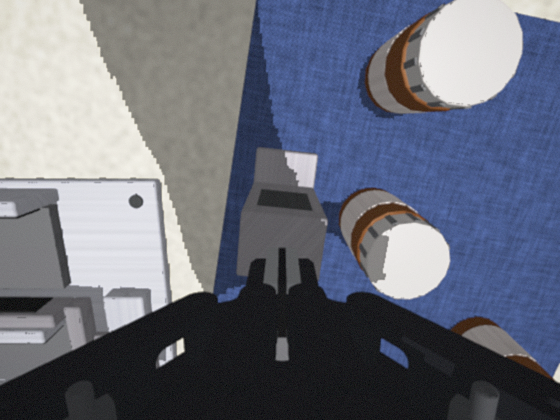

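View pics/s8A.png

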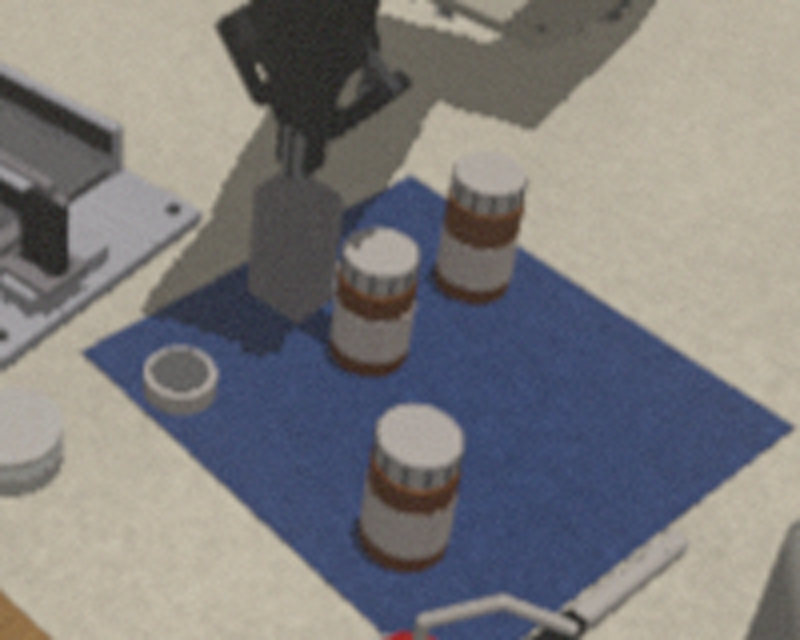

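Emit:
carry_out([
  [0,0,0.1,0,-1],
  [0,0,0.14,0,-1],
  [0,0,0.16,0,-1],
  [0,0,0.18,0,-1],
  [0,0,0.18,0,-1],
  [0,0,0.18,0,-1],
])

```text
clock: 14.65
eef_pos: [0.4659, 0.1502, 0.113]
tool_rot: [0.676, 0.737, 0.001, 0.001]
ft_force: [-7.7, -2.7, 26.0]
grip_width: -0.0003
```

Emit:
carry_out([
  [0,0,-0.25,0,-1],
  [0,0,-0.25,0,-1],
  [0.35,0.05,-0.25,0,-1],
  [0.675,0.09,-0.25,0,-1],
  [0.675,0.09,-0.25,0,-1],
  [0.675,0.09,-0.15,0,-1],
  [0.675,0.09,-0.09,0,-1],
  [0.675,0.09,-0.06,0,-1],
  [0.675,0.09,-0.04,0,-1],
  [0.675,0.09,-0.04,0,-1],
  [0.675,0.09,-0.04,0,-1],
])

```text
clock: 15.75
eef_pos: [0.469, 0.2177, 0.1134]
tool_rot: [0.676, 0.737, 0.0, 0.0]
ft_force: [-0.3, 0.6, -0.3]
grip_width: 0.0003
```

Emit:
carry_out([
  [0,0,0.03,0,-1],
  [0,0,0.05,0,-1],
  [0,0,0.05,0,-1],
  [0,0,0.05,0,-1],
])

```text
clock: 16.15
eef_pos: [0.4692, 0.2181, 0.1091]
tool_rot: [0.676, 0.737, 0.001, 0.0]
ft_force: [-1.1, -0.6, 5.5]
grip_width: 0.0001
```

Emit:
carry_out([
  [0,0,-0.3,0,-1],
  [0,0,-0.7,-0.09,0],
  [0,0,-0.9,-0.18,0.4],
  [0,0,-0.9,-0.27,0.4],
  [0,0,-0.9,-0.36,0.4],
  [0,0,-0.9,-0.45,0.4],
  [0,0,-0.9,-0.54,0.4],
  [0,0,-0.9,-0.63,0.4],
  [0,0,-0.9,-0.72,0.4],
  [0,0,-0.9,-0.81,0.4],
  [0,0,-0.9,-0.9,0.4],
  [0,0,-0.9,-1,0.4],
  [0,0,-0.9,-1,0.4],
  [0,0,-0.9,-1,0.4],
])

```text
clock: 17.55
eef_pos: [0.4687, 0.218, 0.1981]
tool_rot: [-0.042, 0.999, -0.0, -0.0]
ft_force: [-0.2, -0.0, -0.6]
grip_width: 0.0597
```

Run:
```python
from h import *
o=bot.get_obs();print(o['eef_pos'],o['tool_rot'],o['ft_force'])
im,m=snap('wrist','w9');np.save('w9m.npy',m,allow_pickle=True)
print(proj(m,[[.4695,.218,.084]]))
```

```text
[0.46874992 0.21804866 0.1981158 ] [-4.17589836e-02  9.99127704e-01 -4.59652281e-05 -1.24296076e-04] [-0.16994425 -0.00498421 -0.56227152]
[[281.3664407 214.081538 ]]
```

View pics/w9.png

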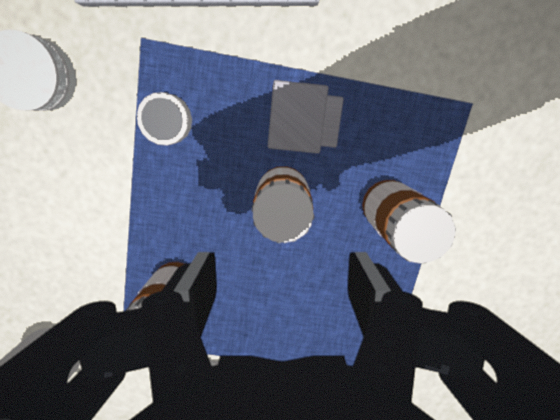

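Emit:
carry_out([
  [0,0,0.4,0,0.4],
  [0,0,0.8,0,0.4],
  [0,0,1,0,0.4],
  [0,0,1,0,0.4],
])

```text
clock: 18.0
eef_pos: [0.4662, 0.2168, 0.095]
tool_rot: [-0.042, 0.999, -0.001, -0.003]
ft_force: [-0.2, -0.1, 0.5]
grip_width: 0.0599
```

Emit:
carry_out([
  [0,0,0.2,0,0.4],
  [0,0,0.37,0,0.4],
  [0,0,0.37,0,0.4],
  [0,0,0.37,0,0],
  [0,0,0.37,0,-1],
  [0,0,0.37,0,-1],
  [0,0,0.37,0,-1],
  [0,0,0.37,0,-1],
  [0,0,0.37,0,-1],
])

```text
clock: 18.9
eef_pos: [0.4699, 0.2186, 0.0627]
tool_rot: [-0.043, 0.999, 0.001, 0.001]
ft_force: [-0.8, -0.1, 6.6]
grip_width: 0.0464
```

Emit:
carry_out([
  [0,0,-0.1,0,-1],
  [0,0,-0.3,0,-1],
  [0,0,-0.6,0,-1],
  [0,0,-0.95,0,-1],
  [0,0,-0.95,0,-1],
  [0,0,-0.95,0,-1],
])

```text
clock: 19.5
eef_pos: [0.4693, 0.2182, 0.1574]
tool_rot: [-0.043, 0.999, 0.0, 0.001]
ft_force: [0.2, 0.2, -1.0]
grip_width: 0.0469
```

Run:
```python
from h import *
o=bot.get_obs();print(o['eef_pos'],o['tool_rot'],o['ft_force'],o['grip_width'])
im,m=snap('wrist','w10')
im,m=snap('scene','s10');crop(im,'s10A',160,150,460,340,2.6)
```

```text
[0.46925986 0.21820182 0.15735046] [-4.30884950e-02  9.99070696e-01  3.96923965e-04  9.83772279e-04] [ 0.21478943  0.1777524  -1.03194132] 0.046883931415101665
```

View pics/s10A.png

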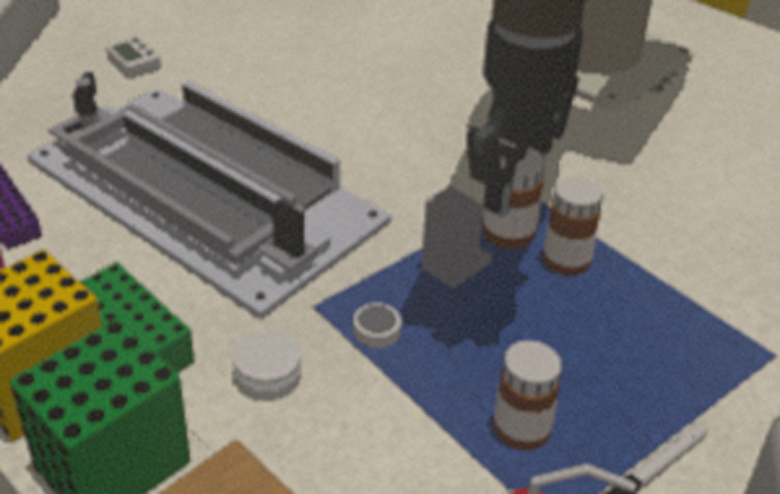

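Emit:
carry_out([
  [0,0,-0.4,0,-1],
  [0,-0.2,-0.5,0.09,-1],
  [0,-0.5,-0.5,0.18,-1],
  [0,-0.8,-0.5,0.27,-1],
  [0,-0.95,-0.5,0.36,-1],
  [0,-0.95,-0.5,0.45,-1],
  [0,-0.95,-0.5,0.54,-1],
  [0,-0.95,-0.5,0.63,-1],
  [0,-0.95,-0.5,0.72,-1],
  [0,-0.95,-0.5,0.81,-1],
  [0,-0.95,-0.5,0.9,-1],
  [0,-0.95,-0.5,0.997,-1],
  [0,-0.95,-0.5,0.997,-1],
])

```text
clock: 20.9
eef_pos: [0.476, 0.1231, 0.2046]
tool_rot: [0.674, 0.739, -0.002, -0.001]
ft_force: [0.5, 0.2, -0.6]
grip_width: 0.0467
```

```bash
cat >> h.py <<'E'
def go(target_world):
    o=bot.get_obs(); x=R.from_quat(o['tool_rot']).as_matrix()
    d=np.array(target_world)-o['eef_pos']
    yaw=np.degrees(np.arctan2(x[1,0],x[0,0]))
    print('pos',o['eef_pos'].round(4),'tray',T(o['eef_pos']).round(4),'yaw',yaw.round(2),'wrt tray y',(yaw-90-np.degrees(TY)).round(2),'F',o['ft_force'].round(1),'w',o['grip_width'].round(4),'t',o['clock'])
    print('tool-shift/0.1:',(x.T@d/0.1).round(3))
E
python3 - <<'E'
from h import *
go([*W([-.056,.08])[0],.12])
E
```

```text
Traceback (most recent call last):
  File "h.py", line 50, in go
    print('pos',o['eef_pos'].round(4),'tray',T(o['eef_pos']).round(4),'yaw',yaw.round(2),'wrt tray y',(yaw-90-np.degrees(TY)).round(2),'F',o['ft_force'].round(1),'w',o['grip_width'].round(4),'t',o['clock'])
                                                                                                                                                                      ^^^^^^^^^^^^^^^^^^^^^
AttributeError: 'float' object has no attribute 'round'
```

```bash
sed -i "s/o\['grip_width'\].round(4)/round(o['grip_width'],4)/" h.py
python3 - <<'E'
from h import *
go([*W([-.056,.08])[0],.12])
E
```

```text
pos [0.476  0.1231 0.2046] tray [[-0.0715  0.2576]] yaw 95.22 wrt tray y 0.37 F [ 0.5  0.2 -0.6] w 0.0467 t 20.9
tool-shift/0.1: [-1.776  0.147  0.847]
```

Emit:
carry_out([
  [-0.4,0.07,0,0,-1],
  [-0.8,0.07,0,0,-1],
  [-0.9,0.07,0,0,-1],
  [-0.9,0.07,0,0,-1],
])

```text
clock: 21.3
eef_pos: [0.4917, 0.0331, 0.2054]
tool_rot: [0.675, 0.738, -0.001, -0.001]
ft_force: [-0.7, 0.2, -1.0]
grip_width: 0.0465
```

Emit:
carry_out([
  [-0.4,0.07,0,0,-1],
  [-0.8,0.07,0.2,0,-1],
  [-0.88,0.07,0.5,0,-1],
  [-0.88,0.07,0.8,0,-1],
  [-0.88,0.07,0.8,0,-1],
  [-0.88,0.07,0.8,0,-1],
])

```text
clock: 21.9
eef_pos: [0.5067, -0.0515, 0.126]
tool_rot: [0.673, 0.739, -0.0, -0.001]
ft_force: [-0.6, -0.7, -0.1]
grip_width: 0.0465
```

Run:
```python
from h import *
go([*W([-.056,.08])[0],.086])
im,m=snap('wrist','w11')
```

```text
pos [ 0.5067 -0.0515  0.126 ] tray [[-0.0557  0.081 ]] yaw 95.34 wrt tray y 0.49 F [-0.6 -0.7 -0.1] w 0.0465 t 21.9
tool-shift/0.1: [-0.01  -0.002  0.4  ]
```

View pics/w11.png

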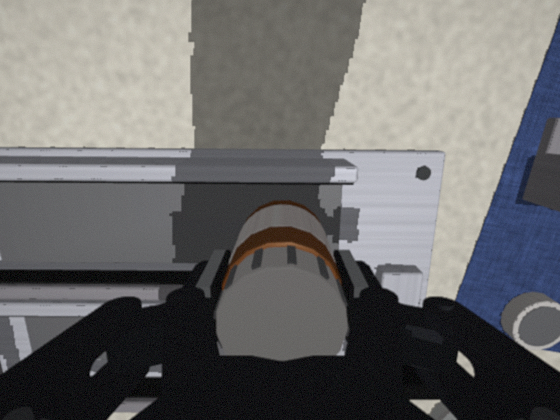

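Emit:
carry_out([
  [0,0,0.15,0,-1],
  [0,0,0.3,0,-1],
  [0,0,0.37,0,-1],
  [0,0,0.4,0,-1],
  [0,0,0.42,0,-1],
  [0,0,0.42,0,-1],
  [0,0,0.42,0,-1],
])

```text
clock: 22.65
eef_pos: [0.5077, -0.0526, 0.085]
tool_rot: [0.674, 0.739, 0.0, 0.0]
ft_force: [-0.4, -0.1, -0.3]
grip_width: 0.0464
```

Emit:
carry_out([
  [0,0,0.01,0,-1],
  [0,0,0.015,0,-1],
  [0,0,0.015,0,-1],
])

```text
clock: 22.95
eef_pos: [0.5078, -0.0526, 0.0847]
tool_rot: [0.674, 0.739, 0.001, 0.001]
ft_force: [-3.1, 0.3, 9.9]
grip_width: 0.0465
```

Seated at 22 mm, as expected for the thick strip. I'll release it and rise.

Emit:
carry_out([
  [0,0,-0.01,0,0.1],
  [0,0,-0.01,0,0.25],
  [0,0,-0.01,0,0.25],
  [0,0,-0.01,0,0.25],
  [0,0,-0.01,0,0.25],
  [0,0,-0.2,0,0.25],
  [0,0,-0.5,0,0.25],
  [0,0,-1,0,0.25],
  [0,0,-1,0,0.25],
  [0,0,-1,0,0.25],
])

```text
clock: 23.95
eef_pos: [0.5083, -0.0527, 0.1842]
tool_rot: [0.674, 0.739, 0.001, 0.002]
ft_force: [0.4, -0.9, -1.1]
grip_width: 0.0533
```

Run:
```python
from h import *
go([.3665,.2235,.2])
im,m=snap('wrist','w12');np.save('w12m.npy',m,allow_pickle=True)
im,m=snap('top','top12');crop(im,'top12A',100,140,420,310,2.4)
```

```text
pos [ 0.5083 -0.0527  0.1842] tray [[-0.0542  0.0796]] yaw 95.22 wrt tray y 0.36 F [ 0.4 -0.9 -1.1] w 0.0533 t 23.95
tool-shift/0.1: [ 2.88  -1.16  -0.164]
```

View pics/w12.png

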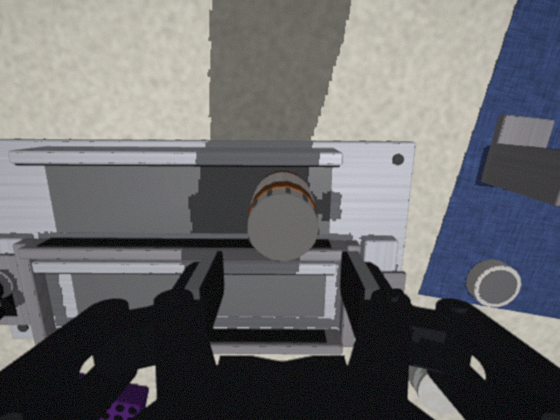

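View pics/top12A.png

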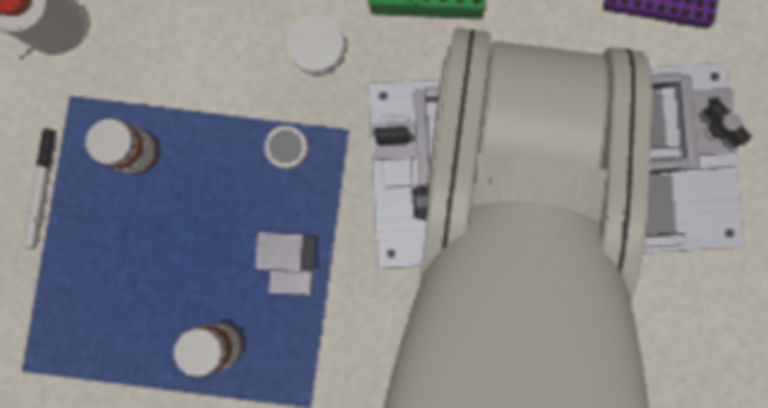

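Emit:
carry_out([
  [0.4,-0.2,0,0,-1],
  [0.8,-0.36,0,0,-1],
  [0.96,-0.38,0,0,-1],
  [0.96,-0.38,0,0,-1],
])

```text
clock: 24.45
eef_pos: [0.4586, 0.0412, 0.1812]
tool_rot: [0.673, 0.74, -0.001, -0.001]
ft_force: [0.1, 0.2, 0.1]
grip_width: 0.0
```

Emit:
carry_out([
  [0.4,-0.2,0,0,-1],
  [0.8,-0.36,0,0,-1],
  [0.96,-0.38,0,0,-1],
  [0.96,-0.38,0,0,-1],
])

```text
clock: 24.85
eef_pos: [0.4133, 0.1326, 0.1818]
tool_rot: [0.673, 0.74, -0.001, -0.0]
ft_force: [0.7, 0.5, -0.3]
grip_width: 0.0003
```

Emit:
carry_out([
  [0.4,-0.2,0,0,-1],
  [0.8,-0.36,0,0,-1],
  [0.96,-0.38,0.2,0,-1],
  [0.96,-0.38,0.4,0,-1],
  [0.96,-0.38,0.4,0,-1],
  [0.96,-0.38,0.4,0,-1],
])

```text
clock: 25.45
eef_pos: [0.3676, 0.2227, 0.1423]
tool_rot: [0.675, 0.738, -0.001, -0.0]
ft_force: [0.2, -0.2, -0.9]
grip_width: -0.0003
```

Run:
```python
from h import *
go([.3665,.2235,.114])
im,m=snap('wrist','w13');np.save('w13m.npy',m,allow_pickle=True)
print(proj(m,[[.3665,.2235,.088]]))
```

```text
pos [0.3676 0.2227 0.1423] tray [[-0.171  0.366]] yaw 95.13 wrt tray y 0.27 F [ 0.2 -0.2 -0.9] w -0.0003 t 25.45
tool-shift/0.1: [ 0.009 -0.01   0.283]
[[284.690892   240.81669654]]
```

View pics/w13.png

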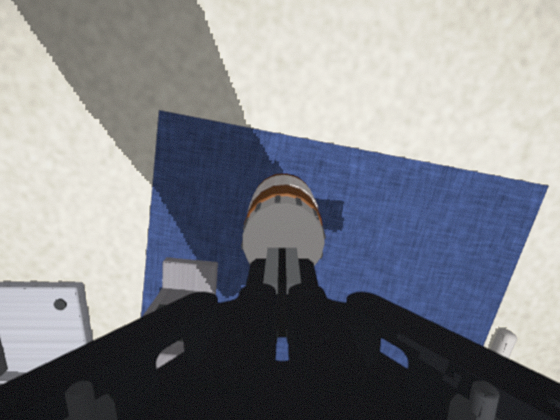

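Bottle C's cap is centred under the closed fingers, about (283,235) in the picture. I'll feel down in steps.

Emit:
carry_out([
  [0,0,0.1,0,-1],
  [0,0,0.2,0,-1],
  [0,0,0.24,0,-1],
  [0,0,0.26,0,-1],
  [0,0,0.27,0,-1],
  [0,0,0.27,0,-1],
  [0,0,0.27,0,-1],
])

```text
clock: 26.2
eef_pos: [0.3679, 0.224, 0.1172]
tool_rot: [0.674, 0.739, 0.001, 0.0]
ft_force: [-2.7, -2.0, 11.1]
grip_width: 0.0002
```

Emit:
carry_out([
  [0,0,-0.3,0,-1],
  [0,0,-0.5,0,0.4],
  [0,0,-0.5,0,0.4],
  [0,0,-0.5,0,0.4],
  [0,0,-0.5,0,0.4],
  [0,0,-0.2,0,0.4],
  [0,0,0.1,0,0.4],
  [0,0,0.4,0,0.4],
  [0,0,0.5,0,0.4],
  [0,0,0.5,0,0.4],
  [0,0,0.5,0,0.4],
  [0,0,0.5,0,-1],
  [0,0,0.5,0,-1],
  [0,0,0.5,0,-1],
  [0,0,0.5,0,-1],
  [0,0,0.5,0,-1],
  [0,0,0.5,0,-1],
])

```text
clock: 27.9
eef_pos: [0.3685, 0.2244, 0.0672]
tool_rot: [0.674, 0.739, 0.002, 0.0]
ft_force: [-1.0, -0.8, 6.9]
grip_width: 0.0463
```

Emit:
carry_out([
  [0,0,-0.1,0,-1],
  [0,0,-0.4,0,-1],
  [0,0,-0.8,0,-1],
  [0,0,-1,0,-1],
  [0,0,-1,0,-1],
  [0,0,-1,0,-1],
])

```text
clock: 28.5
eef_pos: [0.3673, 0.2238, 0.1659]
tool_rot: [0.674, 0.739, 0.0, 0.0]
ft_force: [-0.1, -0.1, -1.6]
grip_width: 0.0467
```

Run:
```python
from h import *
go([*W([.034,.08])[0],.2])
im,m=snap('wrist','w14')
```

```text
pos [0.3673 0.2238 0.1659] tray [[-0.1712  0.3671]] yaw 95.22 wrt tray y 0.36 F [-0.1 -0.1 -1.6] w 0.0467 t 28.5
tool-shift/0.1: [-2.884  2.034 -0.341]
```

View pics/w14.png

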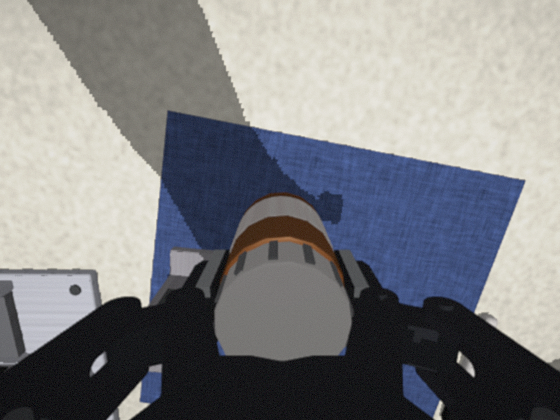

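Emit:
carry_out([
  [0,0,-0.4,0,-1],
  [-0.4,0.28,-0.5,0,-1],
  [-0.75,0.53,-0.5,0,-1],
  [-0.96,0.68,-0.5,0,-1],
  [-0.96,0.68,-0.5,0,-1],
])

```text
clock: 29.05
eef_pos: [0.4448, 0.132, 0.2139]
tool_rot: [0.676, 0.737, -0.001, -0.0]
ft_force: [-1.4, 0.9, -1.9]
grip_width: 0.0463
```

Emit:
carry_out([
  [-0.4,0.28,0,0,-1],
  [-0.75,0.53,0,0,-1],
  [-0.96,0.68,0,0,-1],
  [-0.96,0.68,0,0,-1],
])

```text
clock: 29.45
eef_pos: [0.521, 0.0432, 0.2136]
tool_rot: [0.676, 0.737, -0.001, -0.001]
ft_force: [-1.1, -0.5, -1.4]
grip_width: 0.0465
```

Emit:
carry_out([
  [-0.4,0.28,0,0,-1],
  [-0.75,0.53,0,0,-1],
  [-0.96,0.67,0.2,0,-1],
  [-0.96,0.67,0.6,0,-1],
  [-0.96,0.67,0.8,0,-1],
  [-0.96,0.67,0.8,0,-1],
  [-0.96,0.67,0.8,0,-1],
])

```text
clock: 30.15
eef_pos: [0.5948, -0.0433, 0.1351]
tool_rot: [0.674, 0.739, -0.001, -0.001]
ft_force: [0.0, -0.1, -0.0]
grip_width: 0.0463
```

Run:
```python
from h import *
go([*W([.034,.08])[0],.0825])
im,m=snap('wrist','w15')
```

```text
pos [ 0.5948 -0.0433  0.1351] tray [[0.0328 0.0817]] yaw 95.29 wrt tray y 0.43 F [ 0.  -0.1 -0. ] w 0.0463 t 30.15
tool-shift/0.1: [-0.017  0.013  0.526]
```

View pics/w15.png

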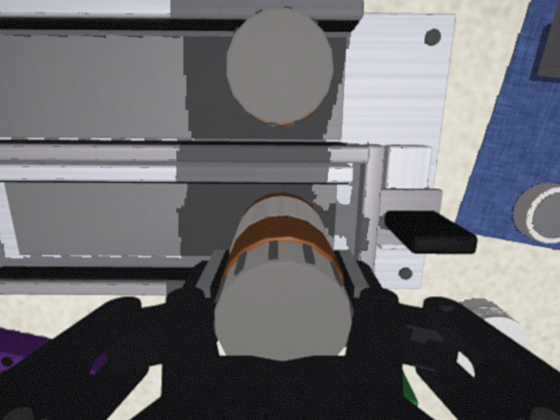

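Emit:
carry_out([
  [0,0.01,0.2,0,-1],
  [0,0.01,0.4,0,-1],
  [0,0.01,0.48,0,-1],
  [0,0.01,0.52,0,-1],
  [0,0.01,0.54,0,-1],
  [0,0.01,0.545,0,-1],
  [0,0.01,0.545,0,-1],
])

```text
clock: 30.9
eef_pos: [0.5974, -0.0444, 0.0822]
tool_rot: [0.674, 0.739, 0.0, 0.001]
ft_force: [0.3, 0.4, -1.7]
grip_width: 0.0466
```

Emit:
carry_out([
  [0,0,0.01,0,-1],
  [0,0,0.02,0,-1],
  [0,0,0.02,0,-1],
])

```text
clock: 31.2
eef_pos: [0.5976, -0.0445, 0.0813]
tool_rot: [0.674, 0.739, 0.001, 0.001]
ft_force: [-2.4, -0.1, 6.7]
grip_width: 0.0464
```

Seated at 14 mm. I'll release, rise, and look for the last bottle.

Emit:
carry_out([
  [0,0,-0.01,0,0.1],
  [0,0,-0.01,0,0.25],
  [0,0,-0.01,0,0.25],
  [0,0,-0.01,0,0.25],
  [0,0,-0.01,0,0.25],
  [0,0,-0.2,0,0.25],
  [0,0,-0.5,0,0.25],
  [0,0,-1,0,0.25],
  [0,0,-1,0,0.25],
  [0,0,-1,0,0.25],
])

```text
clock: 32.2
eef_pos: [0.5979, -0.0445, 0.1811]
tool_rot: [0.674, 0.739, 0.001, 0.002]
ft_force: [-1.2, -0.8, -0.4]
grip_width: 0.0534
```

Run:
```python
from h import *
go([.570,.3245,.19])
im,m=snap('wrist','w16')
im,m=snap('top','top16');crop(im,'top16A',100,140,420,310,2.4)
```

```text
pos [ 0.5979 -0.0445  0.1811] tray [[0.0359 0.0803]] yaw 95.22 wrt tray y 0.36 F [-1.2 -0.8 -0.4] w 0.0534 t 32.2
tool-shift/0.1: [ 3.7    0.058 -0.091]
```

View pics/w16.png

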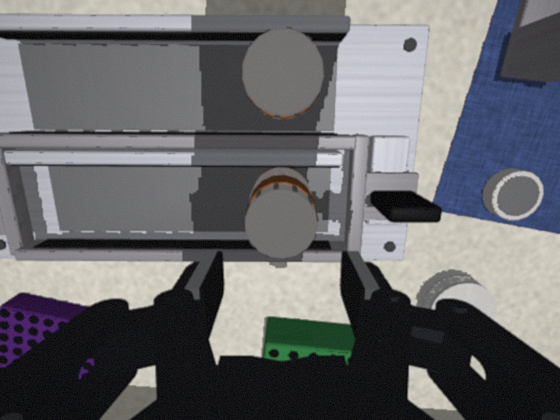

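View pics/top16A.png

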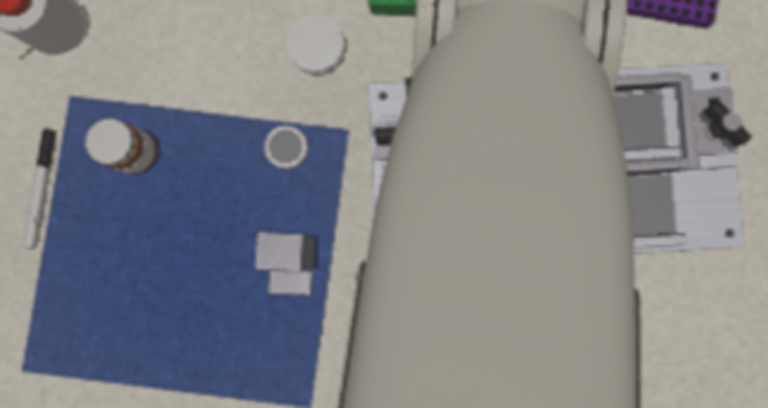

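Emit:
carry_out([
  [0.4,0,0,0,-1],
  [0.8,0,0,0,-1],
  [0.93,0.01,0,0,-1],
  [0.93,0.01,0,0,-1],
])

```text
clock: 32.7
eef_pos: [0.5882, 0.05, 0.1775]
tool_rot: [0.673, 0.74, -0.001, -0.001]
ft_force: [0.2, -0.5, 0.3]
grip_width: 0.0003
```

Emit:
carry_out([
  [0.4,0,0,0,-1],
  [0.8,0,0,0,-1],
  [0.93,0.01,0,0,-1],
  [0.93,0.01,0,0,-1],
])

```text
clock: 33.1
eef_pos: [0.5817, 0.1415, 0.1784]
tool_rot: [0.674, 0.739, -0.001, -0.0]
ft_force: [-0.2, -1.0, 0.6]
grip_width: 0.0001
```

Emit:
carry_out([
  [0.4,0,0,0,-1],
  [0.8,0,0,0,-1],
  [0.93,0.01,0,0,-1],
  [0.93,0.01,0,0,-1],
])

```text
clock: 33.5
eef_pos: [0.5746, 0.2336, 0.1788]
tool_rot: [0.674, 0.739, -0.0, 0.0]
ft_force: [0.1, -0.4, -0.1]
grip_width: 0.0003
```

Emit:
carry_out([
  [0.4,0,0,0,-1],
  [0.8,0,0,0,-1],
  [0.93,0.01,0.2,0,-1],
  [0.93,0.01,0.35,0,-1],
  [0.93,0.01,0.35,0,-1],
  [0.93,0.01,0.35,0,-1],
])

```text
clock: 34.1
eef_pos: [0.5675, 0.3241, 0.1441]
tool_rot: [0.675, 0.738, -0.001, 0.0]
ft_force: [0.4, 0.7, 0.2]
grip_width: 0.0001
```

Run:
```python
from h import *
go([.570,.3245,.114])
im,m=snap('wrist','w17')
print(proj(m,[[.57,.3245,.088]]))
```

```text
pos [0.5675 0.3241 0.1441] tray [[0.0367 0.4501]] yaw 95.07 wrt tray y 0.22 F [0.4 0.7 0.2] w 0.0001 t 34.1
tool-shift/0.1: [0.002 0.026 0.301]
[[283.35103639 245.6129979 ]]
```

View pics/w17.png

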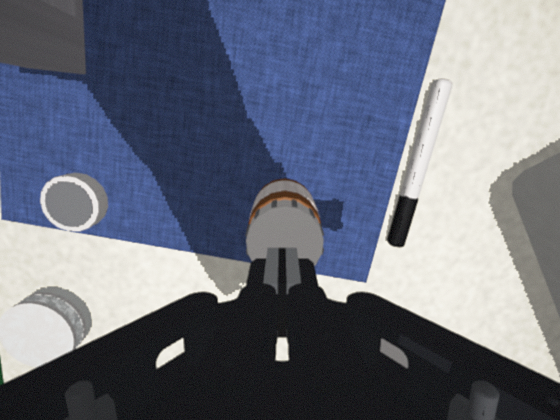

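Emit:
carry_out([
  [0,0,0.1,0,-1],
  [0,0.01,0.2,0,-1],
  [0,0.01,0.25,0,-1],
  [0,0.01,0.28,0,-1],
  [0,0.01,0.29,0,-1],
  [0,0.01,0.29,0,-1],
  [0,0.01,0.29,0,-1],
])

```text
clock: 34.85
eef_pos: [0.5681, 0.3267, 0.1156]
tool_rot: [0.674, 0.739, 0.0, 0.0]
ft_force: [0.2, -0.0, -0.2]
grip_width: -0.0002
```

Emit:
carry_out([
  [0,0,0.03,0,-1],
  [0,0,0.05,0,-1],
  [0,0,0.07,0,-1],
  [0,0,0.075,0,-1],
  [0,0,0.075,0,-1],
  [0,0,0.075,0,-1],
])

```text
clock: 35.45
eef_pos: [0.5681, 0.3267, 0.1092]
tool_rot: [0.674, 0.739, 0.001, 0.0]
ft_force: [-1.1, -0.8, 5.3]
grip_width: 0.0001
```

Bottle A is short (contact at 0.109), so it goes on the thick strip. I'll grasp it.

Emit:
carry_out([
  [0,0,-0.3,0,-1],
  [0,0,-0.5,0,0.4],
  [0,0,-0.5,0,0.4],
  [0,0,-0.5,0,0.4],
  [0,0,-0.5,0,0.4],
  [-0.02,0,-0.2,0,0.4],
  [-0.02,0,0.1,0,0.4],
  [-0.02,0,0.35,0,0.4],
  [-0.02,0,0.45,0,0.4],
  [-0.02,0,0.45,0,0.4],
  [-0.02,0,0.45,0,0.4],
  [-0.02,0,0.45,0,-1],
  [-0.02,0,0.45,0,-1],
  [-0.02,0,0.45,0,-1],
  [-0.02,0,0.45,0,-1],
  [-0.02,0,0.45,0,-1],
  [-0.02,0,0.45,0,-1],
])

```text
clock: 37.15
eef_pos: [0.5694, 0.3253, 0.0648]
tool_rot: [0.674, 0.739, 0.002, 0.001]
ft_force: [-0.3, 1.1, 6.5]
grip_width: 0.0465
```

Emit:
carry_out([
  [0,0,-0.1,0,-1],
  [0,0,-0.4,0,-1],
  [0,0,-0.8,0,-1],
  [0,0,-1,0,-1],
  [0,0,-1,0,-1],
  [0,0,-1,0,-1],
])

```text
clock: 37.75
eef_pos: [0.5678, 0.3243, 0.1624]
tool_rot: [0.674, 0.739, -0.0, -0.0]
ft_force: [-0.4, -0.2, -1.4]
grip_width: 0.0461
```

Run:
```python
from h import *
go([*W([-.056,0])[0],.2])
im,m=snap('wrist','w18')
im,m=snap('top','top18');crop(im,'top18A',100,140,420,310,2.4)
```

```text
pos [0.5678 0.3243 0.1624] tray [[0.037  0.4502]] yaw 95.21 wrt tray y 0.36 F [-0.4 -0.2 -1.4] w 0.0461 t 37.75
tool-shift/0.1: [-4.497 -0.958 -0.374]
```

View pics/top18A.png

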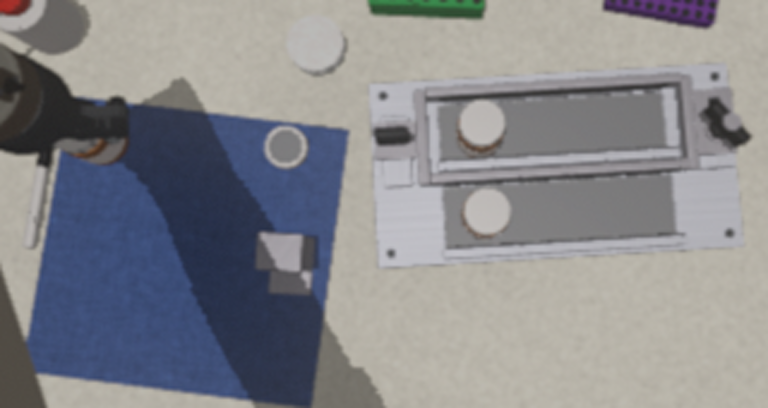

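Emit:
carry_out([
  [0,0,-0.4,0,-1],
  [-0.4,-0.1,-0.5,0,-1],
  [-0.8,-0.19,-0.5,0,-1],
  [-0.9,-0.19,-0.5,0,-1],
  [-0.9,-0.19,-0.5,0,-1],
])

```text
clock: 38.35
eef_pos: [0.5567, 0.2312, 0.2112]
tool_rot: [0.675, 0.738, -0.002, -0.001]
ft_force: [0.7, 1.0, -1.2]
grip_width: 0.0465
```

Emit:
carry_out([
  [-0.4,-0.1,0,0,-1],
  [-0.8,-0.19,0,0,-1],
  [-0.9,-0.19,0,0,-1],
  [-0.9,-0.19,0,0,-1],
])

```text
clock: 38.75
eef_pos: [0.5467, 0.1414, 0.2119]
tool_rot: [0.675, 0.738, -0.0, -0.001]
ft_force: [0.9, 0.3, -1.2]
grip_width: 0.0463
```

Emit:
carry_out([
  [-0.4,-0.1,0,0,-1],
  [-0.8,-0.19,0,0,-1],
  [-0.9,-0.19,0,0,-1],
  [-0.9,-0.19,0,0,-1],
])

```text
clock: 39.15
eef_pos: [0.5365, 0.0507, 0.2124]
tool_rot: [0.675, 0.738, 0.0, -0.0]
ft_force: [0.2, -0.5, -1.1]
grip_width: 0.046
```

Emit:
carry_out([
  [-0.4,-0.1,0,0,-1],
  [-0.8,-0.19,0,0,-1],
  [-0.9,-0.19,0,0,-1],
  [-0.9,-0.19,0,0,-1],
])

```text
clock: 39.55
eef_pos: [0.5261, -0.0404, 0.2126]
tool_rot: [0.674, 0.738, 0.001, -0.0]
ft_force: [0.4, 0.3, -1.5]
grip_width: 0.0462
```

Emit:
carry_out([
  [-0.4,-0.1,0,0,-1],
  [-0.8,-0.19,0,0,-1],
  [-0.9,-0.19,0,0,-1],
  [-0.9,-0.19,0,0,-1],
  [-0.9,-0.19,0,0,-1],
])

```text
clock: 40.05
eef_pos: [0.5151, -0.1304, 0.2126]
tool_rot: [0.673, 0.739, 0.0, -0.0]
ft_force: [0.2, 0.6, -1.4]
grip_width: 0.0467
```

Run:
```python
from h import *
go([*W([-.056,0])[0],.13])
im,m=snap('wrist','w19')
```

```text
pos [ 0.5151 -0.1304  0.2126] tray [[-0.054   0.0017]] yaw 95.33 wrt tray y 0.47 F [ 0.2  0.6 -1.4] w 0.0467 t 40.05
tool-shift/0.1: [-0.017 -0.021  0.826]
```

View pics/w19.png

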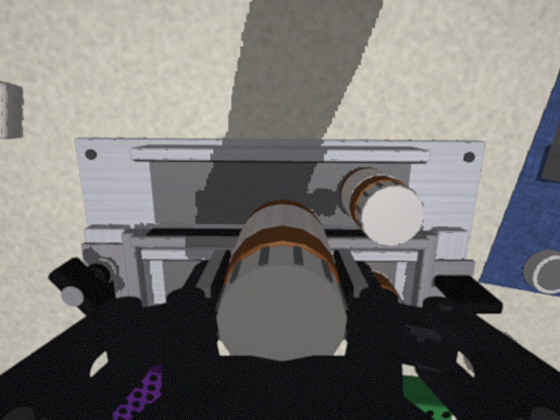

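Emit:
carry_out([
  [-0.02,-0.02,0.4,0,-1],
  [-0.02,-0.02,0.8,0,-1],
  [-0.02,-0.02,0.8,0,-1],
  [-0.02,-0.02,0.8,0,-1],
])

```text
clock: 40.5
eef_pos: [0.5125, -0.1331, 0.1328]
tool_rot: [0.673, 0.739, -0.0, -0.001]
ft_force: [1.3, 0.0, -0.5]
grip_width: 0.0462
```

Emit:
carry_out([
  [0,0,0.15,0,-1],
  [0,0,0.3,0,-1],
  [0,0,0.38,0,-1],
  [0,0,0.42,0,-1],
  [0,0,0.435,0,-1],
  [0,0,0.435,0,-1],
  [0,0,0.435,0,-1],
])

```text
clock: 41.2
eef_pos: [0.5132, -0.1346, 0.0901]
tool_rot: [0.674, 0.739, 0.0, 0.001]
ft_force: [0.8, -0.2, -1.2]
grip_width: 0.0463
```

Now 0.0901; seat is expected at 0.0868.

Emit:
carry_out([
  [0,0,0.02,0,-1],
  [0,0,0.03,0,-1],
  [0,0,0.035,0,-1],
  [0,0,0.037,0,-1],
  [0,0,0.037,0,-1],
])

```text
clock: 41.7
eef_pos: [0.5129, -0.1345, 0.0868]
tool_rot: [0.674, 0.739, 0.0, 0.001]
ft_force: [-2.1, 0.7, 5.8]
grip_width: 0.0464
```

Emit:
carry_out([
  [0,0,-0.01,0,0.1],
  [0,0,-0.01,0,0.25],
  [0,0,-0.01,0,0.25],
  [0,0,-0.01,0,0.25],
  [0,0,-0.01,0,0.25],
  [0,0,-0.2,0,0.25],
  [0,0,-0.5,0,0.25],
  [0,0,-1,0,0.25],
  [0,0,-1,0,0.25],
  [0,0,-1,0,0.25],
])

```text
clock: 42.7
eef_pos: [0.5137, -0.1347, 0.1872]
tool_rot: [0.674, 0.739, 0.001, 0.002]
ft_force: [-0.0, 0.1, -1.0]
grip_width: 0.0535
```

Run:
```python
from h import *
go([*W([.033,.170])[0],.19])
im,m=snap('wrist','w20')
im,m=snap('scene','s20');crop(im,'s20A',160,130,440,340,2.7)
```

```text
pos [ 0.5137 -0.1347  0.1872] tray [[-0.0557 -0.0025]] yaw 95.22 wrt tray y 0.36 F [-0.   0.1 -1. ] w 0.0535 t 42.7
tool-shift/0.1: [ 1.719  0.898 -0.027]
```

View pics/w20.png

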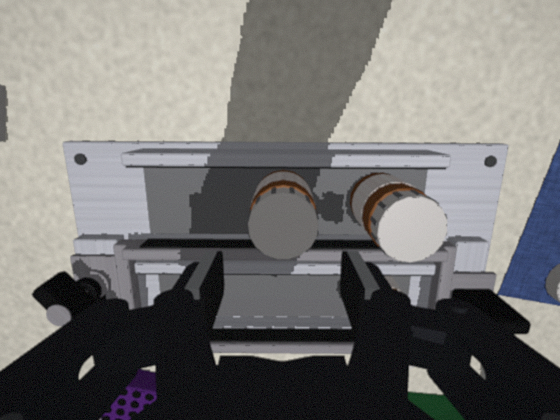

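View pics/s20A.png

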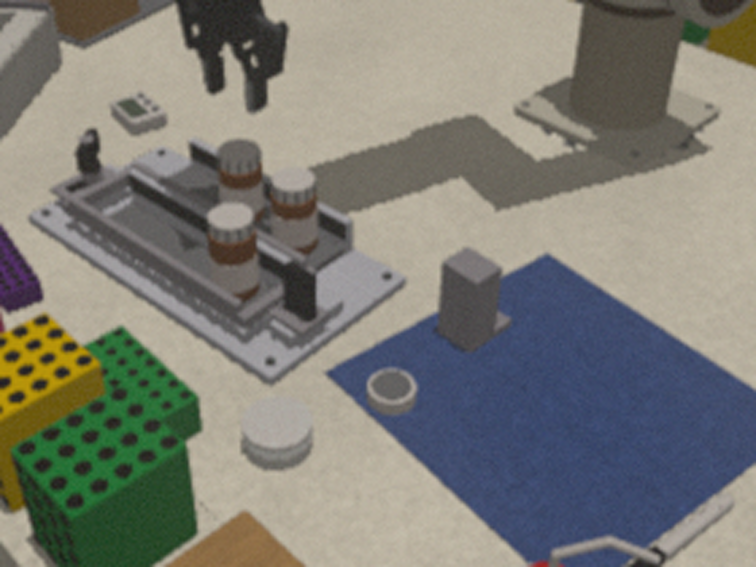

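Emit:
carry_out([
  [0.4,0.2,0,0,0],
  [0.8,0.4,0,0,0],
  [0.86,0.44,0,0,0],
  [0.86,0.44,0,0,0],
])

```text
clock: 43.2
eef_pos: [0.548, -0.0434, 0.1837]
tool_rot: [0.673, 0.74, -0.001, -0.001]
ft_force: [-0.3, 0.1, 0.2]
grip_width: 0.0424
```

Emit:
carry_out([
  [0.4,0.2,0,-0.09,0],
  [0.8,0.4,0,-0.18,0],
  [0.86,0.44,0,-0.27,0],
  [0.86,0.44,0,-0.36,0],
  [0.86,0.44,0,-0.45,0],
  [0.86,0.44,0,-0.54,0],
  [0.86,0.44,0,-0.63,0],
  [0.86,0.44,0,-0.72,0],
  [0.86,0.44,0,-0.81,0],
  [0.86,0.44,0,-0.9,0],
  [0.86,0.44,0,-0.996,0],
  [0.86,0.44,0,-0.996,0],
  [0.86,0.44,0,-0.996,0],
])

```text
clock: 44.5
eef_pos: [0.5841, 0.0437, 0.1849]
tool_rot: [-0.04, 0.999, -0.0, -0.001]
ft_force: [-0.3, -0.3, -0.2]
grip_width: 0.0428
```

Run:
```python
from h import *
go([*W([.0315,.170])[0],.084])
im,m=snap('wrist','w21')
im,m=snap('top','top21');crop(im,'top21A',100,140,420,310,2.4)
```

```text
pos [0.5841 0.0437 0.1849] tray [[0.0295 0.1693]] yaw -175.4 wrt tray y -270.25 F [-0.3 -0.3 -0.2] w 0.0428 t 44.5
tool-shift/0.1: [-0.022  0.007  1.009]
```

View pics/w21.png

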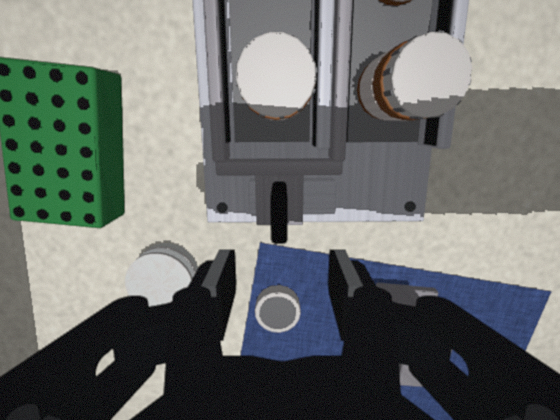

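Emit:
carry_out([
  [-0.02,0,0.45,0,0],
  [-0.02,0,0.9,0,0],
  [-0.02,0,1,0,0],
  [-0.02,0,1,0,0],
  [-0.02,0,1,0,-1],
  [-0.02,0,1,0,-1],
  [-0.02,0,1,0,-1],
  [-0.02,0,1,0,-1],
  [-0.02,0,1,0,-1],
])

```text
clock: 45.5
eef_pos: [0.5861, 0.045, 0.0882]
tool_rot: [-0.042, 0.999, -0.0, 0.0]
ft_force: [-6.4, -0.6, 4.9]
grip_width: 0.0108
```

Emit:
carry_out([
  [0.02,0,0,0,-1],
  [0.03,0,0,0,-1],
  [0.045,0,0,0,-1],
  [0.06,0,0,0,-1],
  [0.075,0,0,0,-1],
  [0.09,0,0,0,-1],
  [0.105,0,0,0,-1],
  [0.12,0,0,0,-1],
  [0.13,0,0,0,-1],
  [0.14,0,0,0,-1],
  [0.15,0,0,0,-1],
  [0.16,0,0,0,-1],
  [0.17,0,0,0,-1],
  [0.18,0,0,0,-1],
  [0.185,0,0,0,-1],
  [0.19,0,0,0,-1],
  [0.19,0,0,0,-1],
])

```text
clock: 47.2
eef_pos: [0.5707, 0.0437, 0.0882]
tool_rot: [-0.042, 0.999, 0.0, 0.004]
ft_force: [2.1, 1.4, 6.5]
grip_width: 0.0109
```

Emit:
carry_out([
  [0.01,0,0,0,-1],
  [0.02,0,0,0,-1],
  [0.03,0,0,0,-1],
  [0.04,0,0,0,-1],
  [0.05,0,0,0,-1],
  [0.055,0,0,0,-1],
  [0.055,0,0,0,-1],
])

```text
clock: 47.9
eef_pos: [0.5659, 0.0432, 0.0882]
tool_rot: [-0.042, 0.999, 0.0, 0.004]
ft_force: [4.9, -0.3, 6.3]
grip_width: 0.0107
```

Run:
```python
from h import *
go([*W([.0315,.170])[0],.084])
im,m=snap('wrist','w22')
im,m=snap('top','top22');crop(im,'top22A',240,150,420,270,4)
im,m=snap('scene','s22');crop(im,'s22A',160,130,340,270,4)
```

```text
pos [0.5659 0.0432 0.0882] tray [[0.0114 0.1704]] yaw -175.14 wrt tray y -270.0 F [ 4.9 -0.3  6.3] w 0.0107 t 47.9
tool-shift/0.1: [-0.201 -0.004  0.044]
```

View pics/w22.png

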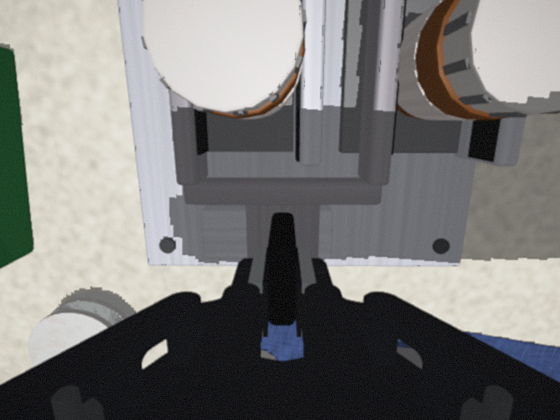

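View pics/s22A.png

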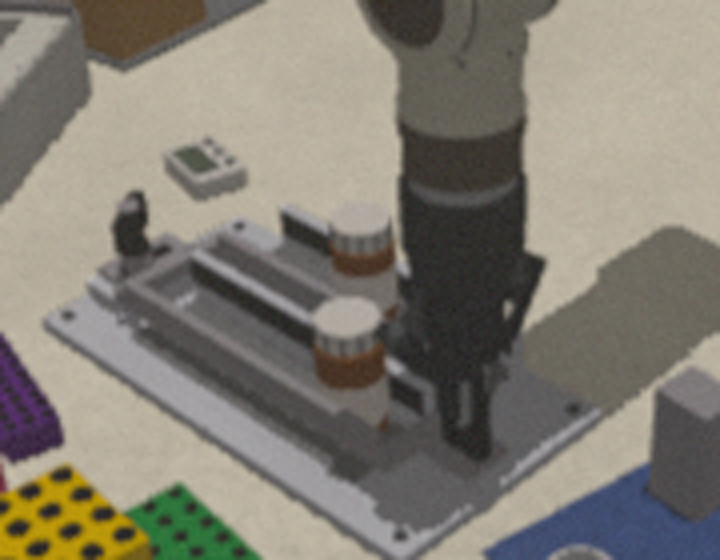

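Emit:
carry_out([
  [0.01,0,0,0,-1],
  [0.015,0,0,0,-1],
  [0.015,0,0,0,-1],
])

```text
clock: 48.35
eef_pos: [0.5658, 0.0432, 0.0882]
tool_rot: [-0.042, 0.999, 0.0, 0.006]
ft_force: [9.1, 0.1, 4.2]
grip_width: 0.0106
```

Emit:
carry_out([
  [0,0,0,0,0],
  [0,0,0,0,0],
  [0,0,0,0,0],
  [0,0,0,0,0],
  [0,0,-0.4,0,0],
  [0,0,-0.9,0,0],
  [0,0,-0.95,0,0],
  [0,0,-0.95,0,0],
])

```text
clock: 49.15
eef_pos: [0.5619, 0.0429, 0.1827]
tool_rot: [-0.042, 0.999, 0.0, 0.002]
ft_force: [-0.5, 0.7, -0.4]
grip_width: 0.0424
```

Run:
```python
from h import *
go([.6055,-.295,.19])
im,m=snap('wrist','w23')
```

```text
pos [0.5619 0.0429 0.1827] tray [[0.0074 0.1704]] yaw -175.15 wrt tray y -270.0 F [-0.5  0.7 -0.4] w 0.0424 t 49.15
tool-shift/0.1: [-0.149 -3.404 -0.072]
```

View pics/w23.png

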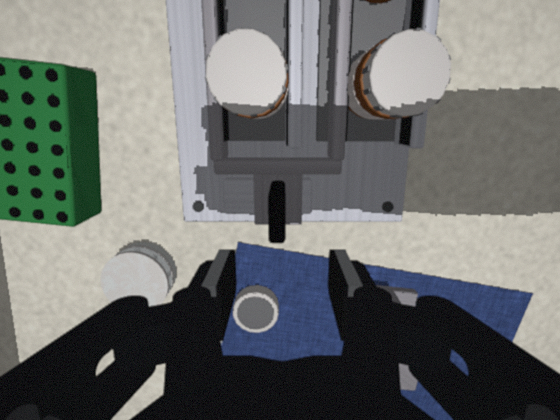

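Emit:
carry_out([
  [0,-0.4,0,0,0],
  [-0.04,-0.85,0,0,0],
  [-0.04,-0.85,0,0,0],
])

```text
clock: 49.5
eef_pos: [0.571, -0.0459, 0.1781]
tool_rot: [-0.039, 0.999, -0.001, -0.002]
ft_force: [0.2, 0.5, -0.3]
grip_width: 0.0428
```

Emit:
carry_out([
  [0,-0.4,0,0,0],
  [-0.04,-0.85,0,0,0],
  [-0.04,-0.85,0,0,0],
])

```text
clock: 49.8
eef_pos: [0.5824, -0.13, 0.1782]
tool_rot: [-0.039, 0.999, -0.0, -0.001]
ft_force: [-1.5, 0.4, 0.7]
grip_width: 0.0426
```

Emit:
carry_out([
  [0,-0.4,0,0,0],
  [-0.04,-0.85,0,0,0],
  [-0.04,-0.85,0,0,0],
])

```text
clock: 50.1
eef_pos: [0.5937, -0.2141, 0.1782]
tool_rot: [-0.04, 0.999, -0.0, -0.001]
ft_force: [-0.7, -0.1, 0.2]
grip_width: 0.0429
```

Emit:
carry_out([
  [0,-0.4,0,0.09,0],
  [-0.04,-0.85,0,0.18,0],
  [-0.04,-0.85,0,0.27,0],
  [-0.04,-0.85,0,0.36,0],
  [-0.04,-0.85,0,0.45,0],
  [-0.04,-0.85,0,0.54,0],
  [-0.04,-0.85,0,0.597,0],
  [-0.04,-0.85,0,0.597,0],
  [-0.04,-0.85,0,0.597,0],
])

```text
clock: 51.0
eef_pos: [0.6051, -0.2933, 0.1793]
tool_rot: [0.412, 0.911, 0.0, -0.001]
ft_force: [-0.2, -0.0, 0.4]
grip_width: 0.0426
```

Run:
```python
from h import *
go([.6055,-.295,.088])
im,m=snap('wrist','w24')
```

```text
pos [ 0.6051 -0.2933  0.1793] tray [[ 0.0219 -0.1683]] yaw 131.28 wrt tray y 36.43 F [-0.2 -0.   0.4] w 0.0426 t 51.0
tool-shift/0.1: [-0.018 -0.007  0.913]
```

View pics/w24.png

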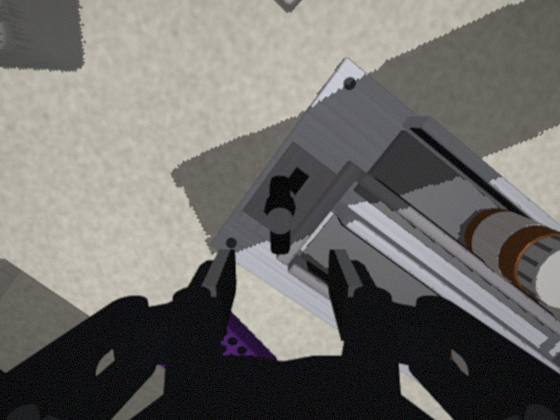

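Emit:
carry_out([
  [-0.02,0,0.45,0,0],
  [-0.02,0,0.9,0,0],
  [-0.02,0,0.91,0,0],
  [-0.02,0,0.91,0,0],
  [-0.02,0,0.91,0,-1],
  [-0.02,0,0.91,0,-1],
  [-0.02,0,0.91,0,-1],
  [-0.02,0,0.91,0,-1],
  [-0.02,0,0.91,0,-1],
  [-0.02,0,0.91,0,-1],
])

```text
clock: 52.05
eef_pos: [0.6063, -0.2942, 0.0931]
tool_rot: [0.413, 0.911, 0.001, -0.0]
ft_force: [-6.3, 6.5, 7.7]
grip_width: 0.0125
```

Emit:
carry_out([
  [0,0,0,0.08,-1],
  [0,0,0,0.16,-1],
  [0,0,0,0.24,-1],
  [0,0,0,0.32,-1],
  [0,0,0,0.4,-1],
  [0,0,0,0.48,-1],
  [0,0,0,0.56,-1],
  [0,0,0,0.64,-1],
  [0,0,0,0.72,-1],
  [0,0,0,0.78,-1],
  [0,0,0,0.84,-1],
  [0,0,0,0.87,-1],
  [0,0,0,0.87,-1],
  [0,0,0,0.87,-1],
])

```text
clock: 53.45
eef_pos: [0.6064, -0.2959, 0.0931]
tool_rot: [0.895, 0.446, 0.0, 0.001]
ft_force: [-6.8, 2.6, 5.5]
grip_width: 0.0125
```

Run:
```python
from h import *
go([.6055,-.295,.088]); print(bot.get_obs()['ft_torque'])
```

```text
pos [ 0.6064 -0.2959  0.0931] tray [[ 0.0231 -0.171 ]] yaw 53.0 wrt tray y -41.85 F [-6.8  2.6  5.5] w 0.0125 t 53.45
tool-shift/0.1: [ 0.002 -0.013  0.051]
[0.41473473 1.22097962 1.05411859]
```

Emit:
carry_out([
  [0,0,0,0,0],
  [0,0,0,0,0],
  [0,0,0,0,0],
  [0,0,0,0,0],
  [0,0,-0.4,0,0],
  [0,0,-0.9,0,0],
  [0,0,-1,0,0],
  [0,0,-1,0,0],
])

```text
clock: 54.25
eef_pos: [0.6086, -0.297, 0.1934]
tool_rot: [0.896, 0.445, 0.002, 0.003]
ft_force: [0.0, -0.0, -1.2]
grip_width: 0.0425
```

Emit:
carry_out([
  [0,-0.4,-0.4,0,0],
  [0,-0.8,-0.8,0,0],
  [0,-1,-1,0,0],
  [0,-1,-1,0,0],
])

```text
clock: 54.65
eef_pos: [0.5261, -0.2345, 0.2934]
tool_rot: [0.895, 0.445, 0.002, 0.002]
ft_force: [0.2, -0.1, 1.2]
grip_width: 0.0432
```

Emit:
carry_out([
  [0,-0.4,-0.2,0,0],
  [0,-0.8,-0.2,0,0],
  [0,-1,-0.2,0,0],
  [0,-1,-0.2,0,0],
  [0,-1,-0.2,0,0],
])

```text
clock: 55.15
eef_pos: [0.4475, -0.1754, 0.3084]
tool_rot: [0.896, 0.445, -0.0, -0.0]
ft_force: [1.2, -0.5, -0.2]
grip_width: 0.0428
```

Run:
```python
from h import *
go([.6055,-.295,.088])
im,m=snap('wrist','w25');np.save('w25m.npy',m,allow_pickle=True)
im,m=snap('top','top25');crop(im,'top25A',240,150,420,270,4);crop(im,'top25B',60,100,480,310,1.9)
im,m=snap('scene','s25');crop(im,'s25A',160,130,340,270,4)
```

```text
pos [ 0.4475 -0.1754  0.3084] tray [[-0.1251 -0.0375]] yaw 52.84 wrt tray y -42.02 F [ 1.2 -0.5 -0.2] w 0.0428 t 55.15
tool-shift/0.1: [2.000e-03 1.984e+00 2.201e+00]
```

View pics/top25A.png

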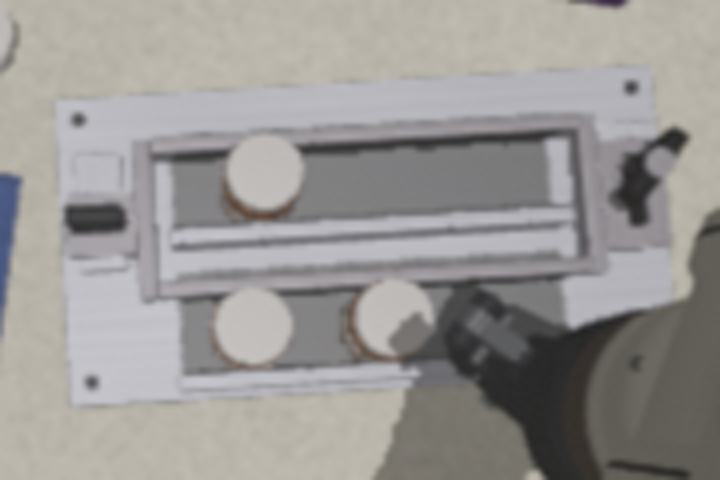

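View pics/s25A.png

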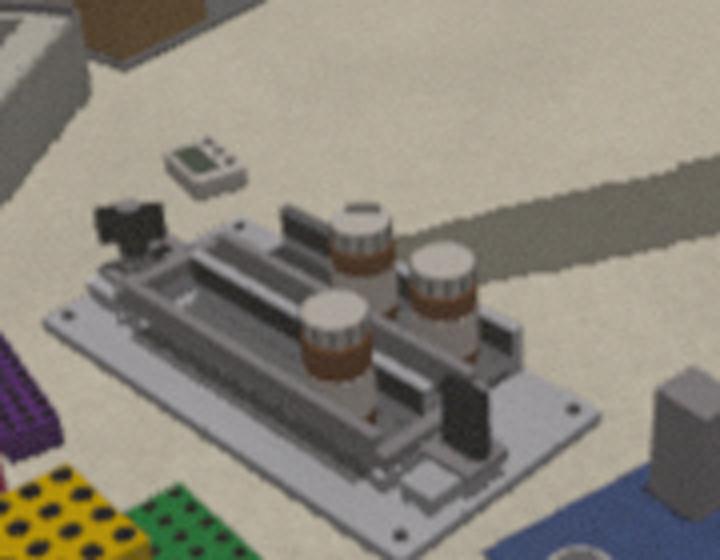

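View pics/top25B.png

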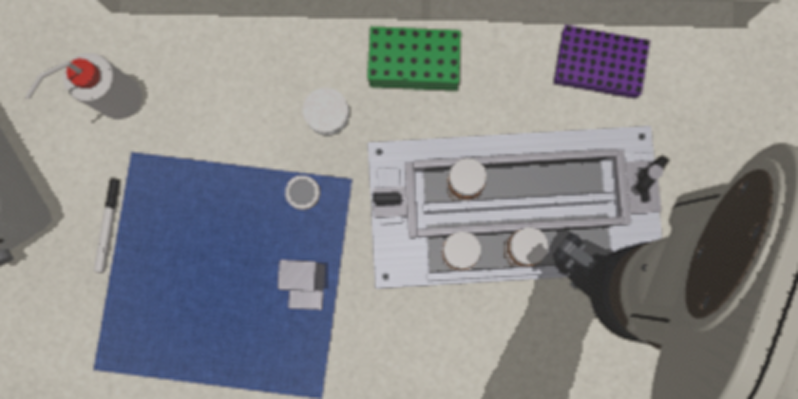

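Run:
```python
from h import *
t=imaging.camera_model('top')
A=lambda a:np.array(a)/4+[240,150]-.375
print('far bar centre x at z54',T(onplane(t,A([(160,147),(570,123)]),.054))[:,0], 'snug = .058')
print('caps',T(onplane(t,A([(264,173),(253,326),(392,318)]),.106)))
print(bot.get_obs()['joint_vel'].round(4))
order.job_done()
```

```text
far bar centre x at z54 [0.0564508 0.0565728] snug = .058
caps [[ 2.77304635e-02  6.81876670e-02]
 [-6.11157562e-02  8.03570370e-02]
 [-6.12034673e-02 -1.38970596e-05]]
[-0.0022  0.0007  0.0051  0.0059  0.0009  0.002 ]
the job is handed in; nothing more can be done
```

The carrier is loaded and the job is handed in: the clamp is tight, the frame is snug, and all three bottles stand upright with level caps. It took about 55 s of the 210 s; `job_done()` gives no verdict.

- **Opening:** I loosened the T-knob and slid the frame until it pressed on its open stop.
- **Feeling heights:** touching the gauge step read a tool height of 0.113 m. Two bottles read 0.109 m (short) and one read 0.117 m (tall).
- **Placing:** the two short bottles went on the thick strip, which is the near row, and the tall one on the thin strip, the far row. They seated at 22 mm and 14 mm above the bench, as those strips should give.
- **Closing:** I pushed the frame back about 20 mm until it met the bottles, with about 9 N on the handle. I then turned the clamp to its tight stop, where the moment rose to about 1 N m.

**Last checks:**
- In the top and scene pictures the caps look level, and both short bottles sit against their rail.
- The far frame bar measured at x = 0.0565 m against 0.058 m when snug, which agrees within about 2 mm.
- The bystanders look unmoved, and the arm stood clear of everything.

**What was off:**
- The tall bottle's cap measured at y = 0.068 m, though I had placed it at 0.080 m. It may have been the announced knock or the frame closing; it is still well inside the row.
- While letting go of the handle the first time, I sent a repeated shift that pushed the frame further against its open stop. I did not read the force at that moment; the frame and handle looked normal in the pictures afterwards.

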